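Slide the disc blank along the rail into the corner nest

ROBOT

A 7-joint arm with a two-finger parallel gripper is mounted at the origin on a cart in front of the work surface, level with it; the furniture and walls round the work are solid. World frame = base frame: x ahead of the robot, y to its left, z up, the work surface at z = 0. Lengths are in m, angles in rad, forces in N, time in s.
With the tool pointing down it reaches from about 0.4 to 0.85 m from the base axis. Payload 4.5 kg.
Tool frame: the origin (TCP) lies between the finger pads; the fingertips stand 25 mm ahead of it and the grasp point (between the pads) lies 6 mm ahead of it (r.tips_ahead is the distance from the TCP to the fingertips, in m); z points along the fingers, y is the direction in which the jaws open and shut (so a half turn about z gives the same grasp; the last joint's range is limited). The gripper opens to 88 mm and grips with 3 to 60 N. Pads are 18 mm wide; open, the fingers measure 123 mm over their backs; the gripper's body (75 mm by 187 mm) begins 45 mm behind the grasp point.
Start: joints at [1.22, 0.689, -0.195, 1.565, 0.157, 0.902, -0.215], TCP at [0.235, -0.579, 0.242] pointing down, gripper open.
Joint ranges: [-3.01, 3.01], [-0.46, 2.08], [-1.47, 1.51], [0.13, 2.56], [-1, 4.14], [0.04, 2.09], [-2.66, 2.66]. Speed limits (rad/s): [2.57, 2.57, 3.14, 3.14, 3.14, 3.14, 3.14].

INTERFACE

Orientations are given as a unit quaternion [x, y, z, w].
In Python, from plant import r, imaging gives the robot as it stands.
- The arm moves only by the tool send_rows, never from a script. Its argument "moves" is one flat list of numbers, 6 for each row, row after row: the shift along the tool's x, y, z in m, then the turn, a rotation vector about the tool's x, y, z in degrees. A call has exactly 5 rows; each row is the pose to reach, as a shift and turn from the pose measured when the call began, along the tool's axes at that moment; what a row does not reach only later rows make up. A row lasts 1/12 s, in which the tool goes at most 41.7 mm and 7.16 degrees, less where a joint would pass 70% of its speed; a pose out of reach is approached as far as the arm can. A call with a gripper value outside its range is refused whole. "claw" is the closure, from -1 (fully open) to 1 (shut), so that 0 is half open, set as the call begins (left out, the last holds). The fingers move at their own pace and stop on an object; "grip_force" is the grip in N (left out, the last holds). Time passes only in rows, so rows that repeat a pose let the fingers close, or fill a call up. It gives the time, the measured TCP pose, the force and the opening at its end, in the units of the state.
- r.get_state(): the state, without advancing time (a new reading comes with each control period).
- imaging.snapshot(name): name is "scene" or "top" or "wrist"; returns a dict with "image" (400x640x3 uint8, red, green, blue), "depth" (400x640 float32, m along the optical axis (not along the pixel's ray), 0 where there is no reading), "mtx" (3x3 intrinsics, pixels), "rvec" (rotation vector, rad) and "tvec" (3), from world to camera coordinates, as OpenCV has them. Camera axes: x right, y down, z forward; pixel columns grow to the right and rows downward; lengths in m; the calibration is good to about 2 mm. A picture is of the moment at which its call begins.
- r.finish_job(): hands the job in, once; it reports no verdict.
Trained networks look in a picture, given as the dict that the camera call returned (one of the last four; its "shot" number tells which), for a name from the list of things; names that differ only in an ending like _2 or _b are one class to them, and where a whole thing is asked for, a point or a joint stands for the part that bears it (a point fixed in the world has none). Each returns a list of dicts, best first, with "score" (0 to 1); they miss things now and then, are a little off and sometimes report something else, mostly with a low value. They report only what shows in the picture. A call takes as long as a camera call.
- imaging.look_for(query, picture): "box" ([centre column, centre row, width, height] as shares, 0 to 1, of the picture: columns of its width, rows of its height, round what is visible of it).
- imaging.silhouettes(query, picture): "pixels" (400x640 bool, what is visible of it) and "box" ([centre column, centre row, width, height] as shares, 0 to 1, of the picture: columns of its width, rows of its height, round what is visible of it).
- imaging.pinpoint(query, picture): "point" ([column, row] as shares, 0 to 1, of the picture: columns of its width, rows of its height: a listed point, or the origin of a listed thing).
The state is a dict: "clock": time; "q": joint angles; "qd": joint speeds; "joint_torque": joint torques, N m; "tool_pos": TCP position; "eef_rot": TCP orientation; "contact_force": force on the tool from outside, world axes, zero at the start; "moment": the same for the moment, N m; "opening": opening from 0.0 (shut) to 1.0 (fully open).
Only numpy, scipy, OpenCV 4.12 (cv2) and the standard library are available. Lean on these libraries where they do the work, as an engineer would, in place of code of your own. Each camera call takes 0.05 s, during which the arm holds its last target.

TASK

Load the engraving nest: with the fingertips, push the solid brass disc (not the ring with the hole) straight across the plate against the long rail, then keep it against the rail and slide it along into the corner pocket until it is fully home against both the rail and the end stop. The disc must stay flat on the plate the whole time: do not pick it up. Leave the ring, the tin and the punch where they are.

Things in the scene. Friction and masses are not known exactly. Their poses are not given: they have to be found in the camera images.
- nest: Fixed nest: bright steel plate 6 mm thick with dark steel bars 9 mm high on it. Origin on the bench under the working area; x across the plate towards the long rail (roughly away from the robot), y along the rail towards the pocket (roughly to the robot's left), turned up to 0.25 rad; z up. Plate: x -90 to 70, y -110 to 110 mm. Disc and ring start on its robot-side half, in either order.
- rail (a point): Middle of the rail's inner face at its top edge: nest x = 45, y = 0 mm, 15 mm above the bench (9 mm above the plate). The rail runs straight along y over the whole plate and is 15 mm thick. Same axes as the nest.
- pocket_mouth (a point): Middle of the pocket's mouth on the plate's top: nest x = 23.5, y = 70 mm. The 43 mm wide pocket runs from here in +y to the end stop's face at y = 95 mm, between the rail and a short cheek bar (inner face x = 2 mm, 8 mm thick). The cheek flares away from the rail at its mouth, to x = -15 mm at y = 58 mm. Same axes as the nest.
- home (a point): On the plate's top (6 mm above the bench) in the corner pocket, where the middle of the disc's underside is when it touches both rail and end stop: nest x = +25 mm, y = +75 mm. Same axes as the nest. (Mind the room: a floor pole with a hanging cable stands right of the bench, at world x = 280, y = -530 mm; an arm that starts beyond it first draws in towards its base, then swings round.)
- blank: Solid polished brass disc, 40 mm across, 14 mm thick, 0.1 to 0.2 kg, loose on the plate, slippery (friction about 0.35); it stands 5 mm higher than the rail. Origin at the middle of its underside.
- spacer: Brass ring, 40 mm across with a 20 mm hole, 14 mm high, loose on the plate; origin at the middle of its underside. Not to be moved.
- tin: Closed round brass tin, 60 mm across, 27 mm high, loose on the bench beyond the rail; origin at the middle of its underside. Not to be moved.
- punch: Steel dapping punch 13 x 64 x 13 mm lying on the bench beyond the rail, its length along its own y; origin at the middle of its underside. Not to be moved.

How it is judged:
By the outcome, as a careful person would: the job done as asked, in the order asked, and still so for the second after the job is handed in, with the robot touching nothing.
It also fails if it takes over 45 s, if anything falls off the work surface, if the arm or the gripper's body presses on something with over 40 N, if the wrist force passes 120 N, or if a joint passes its speed limit or range.

## Working session

There is one attempt and no reset: what is moved stays moved. The work goes in short steps, Python scripts to look and compute and a tool call to move; the robot and the scene stay as the last step left them, time stands still between calls to the robot, and variables do not carry over. Pictures are saved under pics/ and viewed, and the job is handed in when it is done.

Besides the shell and the picture viewer there is one more tool, called after "Call:" in YAML: its name, and indented under it one key for each argument. send_rows: Moves the arm, as the interface text tells. Its arguments: {"type":"object","properties":{"moves":{"type":"array"},"claw":{"type":"number"},"grip_force":{"type":"number"}},"required":["moves"]}

```bash
mkdir -p pics; ls; python3 - <<'E'
from plant import r, imaging
import cv2
s=r.get_state(); print({k:(v if not hasattr(v,'round') else v) for k,v in s.items()}, r.tips_ahead)
for n in ("scene","top"):
    p=imaging.snapshot(n); cv2.imwrite(f"pics/{n}0.png",p["image"][:,:,::-1]); print(n,p["mtx"],p["rvec"],p["tvec"])
    for q in ("blank","spacer","rail","pocket_mouth","home","nest"):
        print(q,[(round(d["score"],2),[round(float(a)*b,1) for a,b in zip(d["point"],(640,400))]) for d in imaging.pinpoint(q,p)[:3]])
E
```

```text
pics
{'clock': 0.0, 'q': array([ 1.21980671,  0.68998203, -0.19454369,  1.56634597,  0.15732077,
        0.90250623, -0.21511975]), 'qd': array([-0.0006727 ,  0.00191972,  0.00036041, -0.0004187 , -0.00204188,
       -0.00084102,  0.00141175]), 'joint_torque': array([ 9.78936223e-04, -5.27567053e+01, -1.26675099e+00, -1.53430206e+01,
       -5.27120847e-02,  6.62941879e-03,  2.01671919e-04]), 'tool_pos': array([ 0.23432992, -0.57872879,  0.24161149]), 'eef_rot': array([ 9.81539091e-01,  1.91259406e-01, -2.41197820e-04, -8.90625662e-04]), 'contact_force': array([-0.66546169,  0.80495439,  0.20354918]), 'moment': array([-0.00645162, -0.00624643, -0.03306743]), 'opening': 0.9984048669242043} 0.025
scene [[442.5123572    0.         314.44302376]
 [  0.         442.5123572  195.33577666]
 [  0.           0.           1.        ]] [ 0.53875537 -2.72486061  1.11246966] [0.43283258 0.34800515 0.57926834]
blank [(0.8, [363.0, 239.9])]
spacer [(0.61, [378.6, 207.7])]
rail [(0.92, [315.4, 219.3])]
pocket_mouth [(0.95, [310.5, 254.0]), (0.73, [337.4, 233.5])]
home [(0.86, [309.5, 256.6])]
nest [(0.69, [336.0, 231.2])]
top [[519.35098141   0.         317.45045485]
 [  0.         519.35098141 205.80068436]
 [  0.           0.           1.        ]] [ 2.12380378 -2.16896463  0.09851059] [-0.1946074   0.56462035  0.82830431]
blank [(0.9, [326.2, 269.9])]
spacer [(0.68, [370.4, 274.6])]
rail [(0.64, [321.2, 209.5])]
pocket_mouth [(0.75, [278.3, 223.9])]
home [(0.72, [277.4, 222.9])]
nest [(0.94, [321.7, 240.0])]
```

View pics/scene0.png

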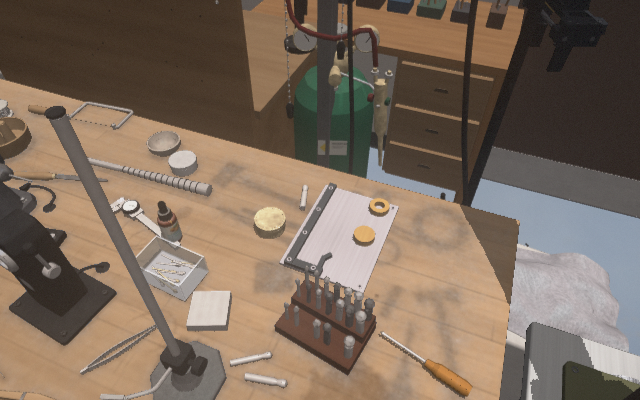

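View pics/top0.png

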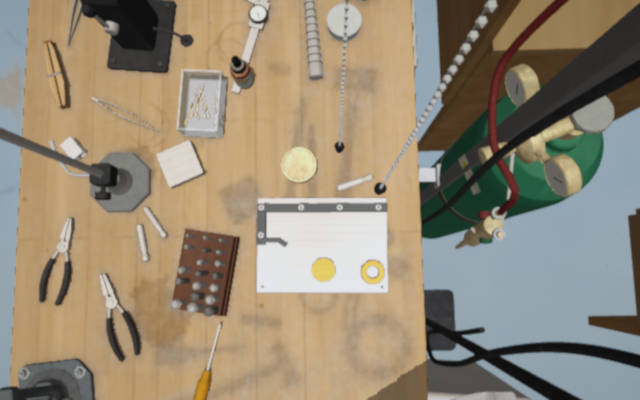

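The top view shows the disc at about (323,270) and the ring at (372,272). The rail runs along row 208, the end stop is at column 262, and the cheek is near (268,240). A punch block stands to the left at (205,275). Next I'll fit the nest pose and check the height of the obstacles.

```bash
cat > h.py <<'E'
import numpy as np, cv2
from scipy.spatial.transform import Rotation as R
def cam(p):
    M=cv2.Rodrigues(np.array(p["rvec"],float))[0]; t=np.array(p["tvec"],float).ravel(); return M,t,np.array(p["mtx"])
def ray_z(p,uv,z):
    M,t,K=cam(p); d=M.T@np.linalg.solve(K,[uv[0],uv[1],1]); c=-M.T@t
    return c+d*(z-c[2])/d[2]
def cloud(p):
    M,t,K=cam(p); v,u=np.mgrid[:400,:640]; D=p["depth"]
    P=np.stack([(u-K[0,2])/K[0,0]*D,(v-K[1,2])/K[1,1]*D,D],-1)
    return (P-t)@M
def proj(p,X):
    return cv2.projectPoints(np.array(X,float).reshape(-1,3),np.array(p["rvec"],float),np.array(p["tvec"],float),np.array(p["mtx"]),None)[0].reshape(-1,2)
E
python3 - <<'E'
from plant import r, imaging
from h import *
p=imaging.snapshot("top"); C=cloud(p)
print("cam",-cam(p)[0].T@cam(p)[1])
im=p["image"]; cv2.imwrite("pics/crop.png",cv2.resize(im[150:330,160:420],None,fx=3,fy=3,interpolation=cv2.INTER_CUBIC)[:,:,::-1])
for q in("nest","blank","spacer","tin","punch"):
    for d in imaging.silhouettes(q,p)[:2]:
        m=d["pixels"]; v,u=np.nonzero(m); z=np.median(C[m][:,2]); 
        (c,ax,an)=cv2.minAreaRect(np.stack([u,v],1).astype(np.float32))
        print(q,round(d["score"],2),m.sum(),"c",np.round([u.mean(),v.mean()],1),"rect",np.round(c,1),np.round(ax,1),round(an,2),"z",z.round(4),"xyz",ray_z(p,(u.mean(),v.mean()),z).round(4))
        if q=="nest": print(cv2.boxPoints((c,ax,an)).round(1))
for (a,b,c,d,n) in((160,240,220,330,"block"),(300,345,0,150,"ch1"),(365,400,100,195,"ch2")):
    Z=C[c:d,a:b,2]; Z=Z[p["depth"][c:d,a:b]>0]; print(n,np.percentile(Z,[50,90,97,100]).round(3))
m=(C[...,2]>0.03)&(p["depth"]>0)
sub=np.abs(C[...,0]-0.6)<0.25
big=np.where(m,np.clip(C[...,2]*1000,0,255),0).astype(np.uint8); cv2.imwrite("pics/h.png",big)
E
```

```text
cam [ 0.45760446 -0.22934742  0.88360293]
nest 0.94 11606 c [320.4 243.3] rect [322.  244.5] [ 95. 132.] 90.0 z 0.0065 xyz [ 0.4995 -0.2095  0.0065]
[[256. 197.]
 [388. 197.]
 [388. 292.]
 [256. 292.]]
blank 0.9 433 c [323.  269.3] rect [323.  269.5] [23.3 21.9] 45.0 z 0.0202 xyz [ 0.4559 -0.2133  0.0202]
spacer 0.82 344 c [372.4 271.3] rect [372.3 271.3] [23.3 22.6] 45.0 z 0.0199 xyz [ 0.4511 -0.2945  0.0199]
tin 0.8 1014 c [298.4 164.5] rect [298.  164.5] [35. 34.] 90.0 z 0.027 xyz [ 0.6315 -0.1757  0.027 ]
punch 0.72 207 c [355.3 181.5] rect [355.  181.3] [ 7.  34.5] 71.57 z 0.0119 xyz [ 0.6028 -0.271   0.0119]
block [0.018 0.07  0.091 0.099]
ch1 [0.    0.027 0.391 0.589]
ch2 [-0.     0.003  0.374  0.51 ]
```

View pics/crop.png

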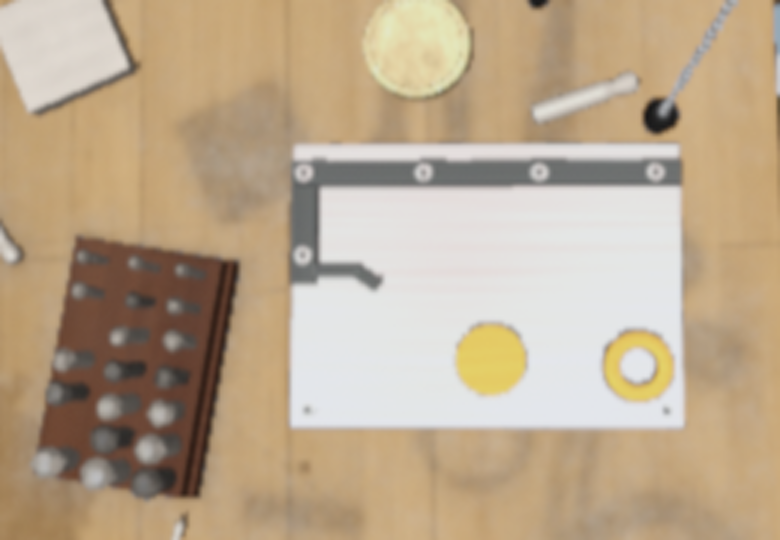

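View pics/h.png

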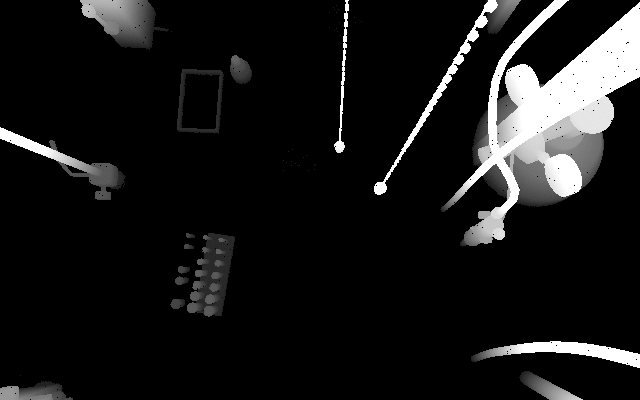

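```bash
python3 - <<'E'
from plant import r, imaging
from h import *
from scipy.optimize import least_squares
p=imaging.snapshot("top"); C=cloud(p); s=imaging.snapshot("scene"); S=cloud(s)
w=imaging.snapshot("wrist"); cv2.imwrite("pics/w0.png",w["image"][:,:,::-1])
f=lambda x,y:((x+.5)/3-.5+160,(y+.5)/3-.5+150)
obs=[((70,110,6),(293,143)),((70,-110,6),(680,143)),((-90,-110,6),(684,429)),((-90,110,6),(290,429)),((45,95,15),(319,185)),((45,-110,15),(682,185)),((2,95,15),(318,264))]
def T(a,X):
    c,n=np.cos(a[2]),np.sin(a[2]); X=np.array(X,float)/1000
    return np.stack([a[0]+c*X[:,0]-n*X[:,1],a[1]+n*X[:,0]+c*X[:,1],X[:,2]],1)
U=np.array([f(*o[1]) for o in obs])
res=lambda a:(proj(p,T(a,[o[0] for o in obs]))-U).ravel()
so=least_squares(res,[.5,-.21,0]); a=so.x; print(a,np.degrees(a[2]),so.fun.round(2))
c,n=np.cos(a[2]),np.sin(a[2]); Rm=np.array([[c,-n],[n,c]])
for nm,q in(("blank",(323,269.3)),("spacer",(372.4,271.3))):
    X=ray_z(p,q,.02)[:2]; print(nm,X,((X-a[:2])@Rm*1000).round(1))
# scene check
for q in ("blank","spacer"):
    d=imaging.silhouettes(q,s)[0]; m=d["pixels"]; k=S[m]; k=k[k[:,2]>.017]; X=np.array([(k[:,0].min()+k[:,0].max())/2,(k[:,1].min()+k[:,1].max())/2]); print("scene",q,X,((X-a[:2])@Rm*1000).round(1))
print("block nest coords")
b=C[220:330,160:250][C[220:330,160:250][...,2]>.03]; N=(b[:,:2]-a[:2])@Rm*1000; print(N.min(0),N.max(0)); 
for nm,P,dd in(("top",C,p["depth"]),("scene",S,s["depth"])):
    for (u,v,wd) in ((340,147,6),(381,188,6)):
        if nm=="top":
            k=P[v-wd:v+wd,u-wd:u+wd].reshape(-1,3); k=k[k[:,2]>.1]; print("weight",k.mean(0).round(3),k[:,2].min())
    Q=P[(dd>0)&(np.hypot(P[...,0]-.28,P[...,1]+.53)<.25)&(P[...,2]>.08)]
    for z0 in np.arange(.0,1.2,.1):
        k=Q[(Q[:,2]>=z0)&(Q[:,2]<z0+.1)]
        if len(k)>3: print(nm,z0.round(1),len(k),k.min(0).round(3),k.max(0).round(3),np.median(k,0).round(3))
E
```

```text
[ 0.50745366 -0.21214422 -0.01982975] -1.1361607218563174 [ 0.25  0.41  0.22 -0.03  0.36 -0.   -0.11 -0.25 -0.54  0.34  0.34  0.02
 -0.53 -0.51]
blank [ 0.45595133 -0.21327589] [-51.5  -2.2]
spacer [ 0.45112219 -0.29448951] [-54.7 -83.4]
scene blank [0.40612245 0.04007478] [-106.3  250.2]
scene spacer [0.40309441 0.00110893] [-108.6  211.1]
block nest coords
[-124.9604653   -18.18824252] [  7.8525529  235.84411902]
weight [ 0.607 -0.241  0.252] 0.2244323281919581
weight [ 0.54  -0.28   0.349] 0.3287667092135217
top 0.0 145 [ 0.272 -0.534  0.08 ] [ 0.509 -0.428  0.1  ] [ 0.29  -0.52   0.091]
top 0.1 1077 [ 0.272 -0.536  0.1  ] [ 0.52  -0.425  0.2  ] [ 0.338 -0.447  0.155]
top 0.2 557 [ 0.29  -0.535  0.2  ] [ 0.516 -0.429  0.3  ] [ 0.367 -0.449  0.225]
top 0.3 549 [ 0.365 -0.46   0.3  ] [ 0.386 -0.45   0.4  ] [ 0.377 -0.454  0.357]
top 0.4 675 [ 0.375 -0.464  0.4  ] [ 0.388 -0.455  0.473] [ 0.383 -0.459  0.44 ]
scene 0.0 201 [ 0.27  -0.528  0.08 ] [ 0.508 -0.423  0.1  ] [ 0.324 -0.444  0.091]
scene 0.1 1194 [ 0.27  -0.529  0.1  ] [ 0.514 -0.422  0.2  ] [ 0.336 -0.445  0.153]
scene 0.2 1791 [ 0.203 -0.631  0.2  ] [ 0.513 -0.427  0.3  ] [ 0.277 -0.52   0.259]
scene 0.3 3159 [ 0.169 -0.645  0.3  ] [ 0.382 -0.445  0.371] [ 0.232 -0.509  0.337]
```

View pics/w0.png

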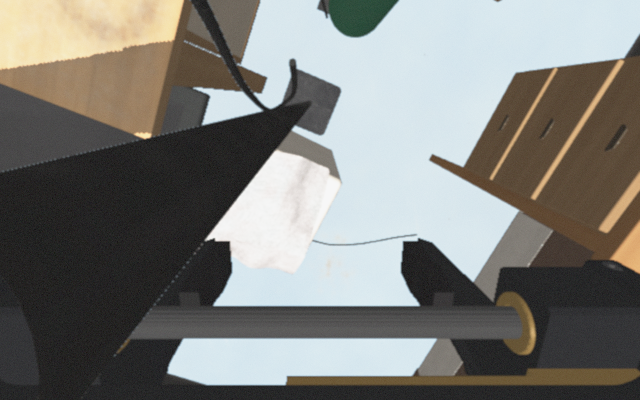

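```bash
python3 - <<'E'
from plant import r, imaging
from h import *
p=imaging.snapshot("top"); C=cloud(p); s=imaging.snapshot("scene"); S=cloud(s); w=imaging.snapshot("wrist"); W=cloud(w)
print("wristcam",-cam(w)[0].T@cam(w)[1], "fwd",cam(w)[0][2])
for nm,P,dd in(("top",C,p["depth"]),("scene",S,s["depth"]),("wrist",W,w["depth"])):
    Q=P[(dd>0)&(P[...,2]>.03)]; rad=np.hypot(Q[:,0],Q[:,1]); an=np.degrees(np.arctan2(Q[:,1],Q[:,0]))
    for a0 in range(-80,0,5):
        for z0,z1 in((.03,.12),(.12,.3),(.3,.6)):
            m=(an>=a0)&(an<a0+5)&(Q[:,2]>z0)&(Q[:,2]<z1)&(rad<.75)
            if m.sum()>4: print(nm,a0,z0,m.sum(),"rmin",np.percentile(rad[m],2).round(3))
a=np.array([.50745,-.21214,-.01983]);c,n=np.cos(a[2]),np.sin(a[2]); Rm=np.array([[c,-n],[n,c]])
b=C[(C[...,2]>.03)&(C[...,2]<.12)&(np.hypot(C[...,0]-.47,C[...,1]+.02)<.12)]; N=(b[:,:2]-a[:2])@Rm*1000
for z0 in(.03,.05,.06,.07,.08,.09):
    m=b[:,2]>z0; print("block z>",z0,np.percentile(N[m],1,0).round(),np.percentile(N[m],99,0).round())
E
```

```text
wristcam [ 0.30790873 -0.54978612  0.38573563] fwd [-0.2785429  -0.11312311 -0.95373844]
top -65 0.03 381 rmin 0.589
top -65 0.12 384 rmin 0.589
top -60 0.03 14 rmin 0.542
top -55 0.03 112 rmin 0.544
top -55 0.12 480 rmin 0.557
top -55 0.3 1021 rmin 0.583
top -50 0.3 207 rmin 0.594
top -45 0.03 128 rmin 0.654
top -45 0.12 876 rmin 0.656
top -40 0.03 72 rmin 0.683
top -40 0.12 1024 rmin 0.667
top -40 0.3 1663 rmin 0.69
top -35 0.12 150 rmin 0.728
top -35 0.3 613 rmin 0.692
top -30 0.3 423 rmin 0.603
top -25 0.12 112 rmin 0.65
top -25 0.3 368 rmin 0.653
top -20 0.03 12 rmin 0.63
top -15 0.03 8 rmin 0.629
top -10 0.03 1267 rmin 0.392
top -5 0.03 1547 rmin 0.397
scene -75 0.3 262 rmin 0.53
scene -70 0.12 677 rmin 0.561
scene -70 0.3 1733 rmin 0.529
scene -65 0.03 382 rmin 0.586
scene -65 0.12 1088 rmin 0.586
scene -65 0.3 864 rmin 0.532
scene -60 0.03 16 rmin 0.539
scene -55 0.03 183 rmin 0.54
scene -55 0.12 566 rmin 0.555
scene -55 0.3 283 rmin 0.58
scene -50 0.3 21 rmin 0.587
scene -45 0.03 267 rmin 0.651
scene -45 0.12 567 rmin 0.653
scene -40 0.03 138 rmin 0.509
scene -40 0.12 1071 r
[... 200 characters left out ...]
27 rmin 0.065
scene -25 0.12 135 rmin 0.649
scene -25 0.3 83 rmin 0.652
scene -20 0.03 49 rmin 0.065
scene -15 0.03 23 rmin 0.065
scene -15 0.12 9 rmin 0.065
scene -10 0.03 770 rmin 0.389
scene -5 0.03 2572 rmin 0.391
wrist -70 0.12 7574 rmin 0.571
wrist -70 0.3 44557 rmin 0.557
wrist -65 0.03 140 rmin 0.601
wrist -65 0.12 2496 rmin 0.601
wrist -65 0.3 6838 rmin 0.552
wrist -60 0.03 143 rmin 0.544
wrist -55 0.03 445 rmin 0.548
wrist -55 0.12 293 rmin 0.557
block z> 0.03 [-120.  146.] [  4. 229.]
block z> 0.05 [-119.  152.] [  2. 232.]
block z> 0.06 [-119.  152.] [  2. 232.]
block z> 0.07 [-119.  152.] [ -1. 228.]
block z> 0.08 [-120.  153.] [ -1. 202.]
block z> 0.09 [-116.  152.] [ -2. 201.]
```

```bash
python3 - <<'E'
from plant import r, imaging
from h import *
s=imaging.snapshot("scene"); S=cloud(s); w=imaging.snapshot("wrist"); W=cloud(w)
for (u,v) in((300,105),(250,150),(200,180),(150,220),(100,250),(60,300),(20,350),(100,340),(30,200)):
    print((u,v),w["depth"][v,u].round(3),W[v,u].round(3))
Q=W[(w["depth"]>0)&(np.hypot(W[...,0]-.28,W[...,1]+.53)<.06)]
for z in np.arange(-.8,.5,.1):
    k=Q[(Q[:,2]>z)&(Q[:,2]<z+.1)]
    if len(k): print(z.round(1),len(k),np.percentile(k,2,0).round(3),np.percentile(k,98,0).round(3))
cv2.imwrite("pics/s2.png",cv2.resize(s["image"][:200,240:540],None,fx=2.6,fy=2.6,interpolation=cv2.INTER_CUBIC)[:,:,::-1])
q=S[0:190:15,315:345:5]; print(np.round(q[:,:,:].reshape(-1,6,3)[:,::2],2).tolist())
E
```

```text
(300, 105) 0.426 [ 0.292 -0.533 -0.058]
(250, 150) 0.086 [ 0.289 -0.538  0.299]
(200, 180) 0.052 [ 0.289 -0.537  0.335]
(150, 220) 0.0 [ 0.308 -0.55   0.386]
(100, 250) 0.0 [ 0.308 -0.55   0.386]
(60, 300) 0.0 [ 0.308 -0.55   0.386]
(20, 350) 0.072 [ 0.232 -0.508  0.328]
(100, 340) 0.0 [ 0.308 -0.55   0.386]
(30, 200) 0.0 [ 0.308 -0.55   0.386]
-0.8 3 [ 0.282 -0.542 -0.757] [ 0.292 -0.534 -0.712]
-0.7 4 [ 0.286 -0.542 -0.697] [ 0.292 -0.533 -0.628]
-0.6 47 [ 0.261 -0.541 -0.565] [ 0.292 -0.472 -0.503]
-0.5 19 [ 0.269 -0.538 -0.493] [ 0.297 -0.479 -0.405]
-0.4 32 [ 0.282 -0.542 -0.4  ] [ 0.307 -0.494 -0.307]
-0.3 75 [ 0.284 -0.542 -0.299] [ 0.322 -0.497 -0.201]
-0.2 98 [ 0.282 -0.541 -0.197] [ 0.334 -0.499 -0.105]
-0.1 55 [ 0.281 -0.541 -0.097] [ 0.292 -0.526 -0.004]
-0.0 120 [ 0.28  -0.541  0.007] [ 0.292 -0.526  0.098]
0.1 355 [ 0.28  -0.541  0.104] [ 0.292 -0.526  0.199]
0.2 4747 [ 0.221 -0.541  0.213] [ 0.292 -0.524  0.299]
0.3 24066 [ 0.224 -0.586  0.306] [ 0.292 -0.503  0.34 ]
[[[1.01, -1.31, -0.04], [0.64, -0.46, 0.33], [0.62, -0.48, 0.33]], [[0.96, -1.19, -0.04], [0.64, -0.46, 0.3], [0.62, -0.48, 0.3]], [[0.66, -0.48, 0.26], [0.64, -0.46, 0.27], [0.62, -0.48, 0.27]], [[0.66, -0.47, 0.23], [0.64, -0.46, 0.24], [0.62, -0.48, 0.23]], [[0.86, -0.94, -0.08], [0.64, -0.46, 0.21], [0.62, -0.48, 0.2]], [[0.69, -0.53, 0.12], [0.64, -0.47, 0.17], [0.6, -0.43, 0.2]], [[0.67, -0.49, 0.11], [0.63, -0.46, 0.14], [0.62, -0.48, 0.13]], [[0.66, -0.48, 0.08], [0.63, -0.46, 0.1], [0.62, -0.49, 0.09]], [[0.66, -0.47, 0.05], [0.63, -0.46, 0.06], [0.61, -0.47, 0.06]], [[0.66, -0.46, 0.01], [0.63, -0.46, 0.02], [0.61, -0.47, 0.02]], [[0.66, -0.46, -0.04], [0.63, -0.46, -0.03], [0.61, -0.47, -0.03]], [[0.62, -0.37, 0.0], [0.63, -0.46, -0.07], [0.61, -0.47, -0.08]], [[0.6, -0.33, 0.0], [0.58, -0.33, 0.0], [0.56, -0.34, 0.0]]]
```

View pics/s2.png

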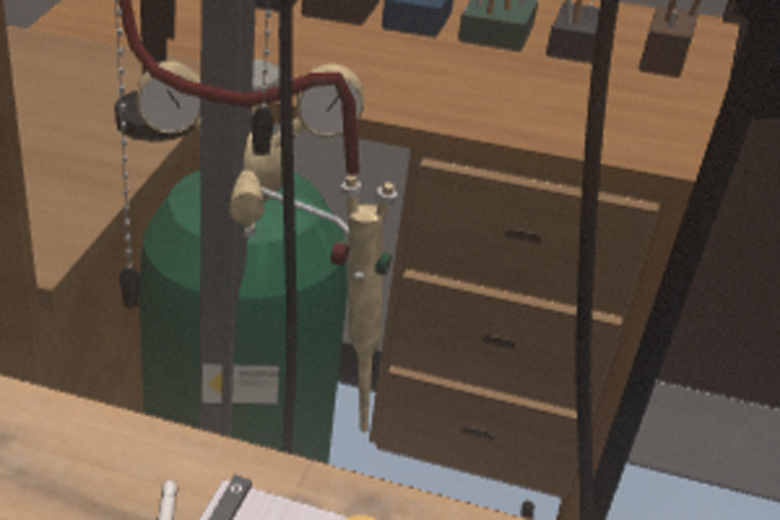

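Call:
send_rows:
  moves: [-0.03,0,0,0,0,0,-0.06,0,0,0,0,0,-0.08,0,0,0,0,0,-0.08,-0.03,0,0,0,0,-0.08,-0.06,0,0,0,0]
  claw: 0.45
  grip_force: 20

```text
clock: 1.92
tool_pos: [0.1361, -0.5547, 0.242]
eef_rot: [0.982, 0.189, -0.0, 0.001]
contact_force: [0.9, 0.8, 0.2]
opening: 0.645
```

Call:
send_rows:
  moves: [0,-0.035,0,0,0,0,0,-0.07,0,0,0,0,0,-0.105,0,0,0,0,0,-0.14,0,0,0,0,0,-0.165,0,0,0,0]

```text
clock: 2.33
tool_pos: [0.0732, -0.3983, 0.2419]
eef_rot: [0.982, 0.189, -0.001, -0.0]
contact_force: [-0.0, -0.5, -0.1]
opening: 0.28
```

```bash
cat > t.py <<'E'
from plant import r, imaging
from h import *
import sys
s=r.get_state(); p=s["tool_pos"]; Rt=R.from_quat(s["eef_rot"]); M=Rt.as_matrix()
print("t",s["clock"],"pos",p.round(4),"rad",np.hypot(*p[:2]).round(3),"q",s["q"].round(2),"F",s["contact_force"].round(1)); print("x",M[:,0].round(3),"z",M[:,2].round(3))
def goal(P,yaw,lean=0):
    # tool x at world yaw, z down, then lean: top of the tool towards -x
    G=R.from_euler("z",yaw,degrees=True)*R.from_euler("x",180,degrees=True)*R.from_euler("y",lean,degrees=True)
    d=Rt.inv()
    print("move",(d.apply(np.array(P)-p)).round(4),"rotvec",np.degrees((d*G).as_rotvec()).round(2), "goal z",G.as_matrix()[:,2].round(3))
E
python3 -c "
from t import *
goal([.28,-.29,.242],-20)"
```

```text
t 2.3333 pos [ 0.0732 -0.3983  0.2419] rad 0.405 q [ 1.43  0.42 -0.22  2.19  0.17  0.55 -0.11] F [-0.  -0.5 -0.1]
x [ 0.928  0.372 -0.001] z [-0.001  0.    -1.   ]
move [ 0.2322 -0.0237 -0.0003] rotvec [-2.000e-02  7.000e-02  4.182e+01] goal z [-0. -0. -1.]
```

Call:
send_rows:
  moves: [0.038,0.006,0,0,0,7,0.074,0.008,0,0,0,14,0.113,0.007,0,0,0,21,0.15,0.002,0,0,0,28,0.186,-0.006,0,0,0,35]

```text
clock: 2.75
tool_pos: [0.2459, -0.3234, 0.242]
eef_rot: [0.993, -0.118, 0.0, 0.001]
contact_force: [1.1, -0.8, -0.2]
opening: 0.273
```

```bash
python3 -c "
from t import *
goal([.28,-.29,.242],-20)
goal([.36,-.214,.20],-1.14,20)"
```

```text
t 2.75 pos [ 0.2459 -0.3234  0.242 ] rad 0.406 q [ 0.81  0.42 -0.    2.19  0.    0.53 -1.  ] F [ 1.1 -0.8 -0.2]
x [ 0.972 -0.234  0.001] z [ 0.    -0.001 -1.   ]
move [ 0.0253 -0.0405 -0.    ] rotvec [ 0.06 -0.05  6.45] goal z [-0. -0. -1.]
move [ 0.0852 -0.1332  0.0419] rotvec [  2.23  19.88 -12.28] goal z [ 0.342 -0.007 -0.94 ]
```

```bash
python3 -c "
from t import *
goal([.40,-.213,.16],-1.14,20)"
```

```text
t 2.75 pos [ 0.2459 -0.3234  0.242 ] rad 0.406 q [ 0.81  0.42 -0.    2.19  0.    0.53 -1.  ] F [ 1.1 -0.8 -0.2]
x [ 0.972 -0.234  0.001] z [ 0.    -0.001 -1.   ]
move [ 0.1239 -0.1436  0.082 ] rotvec [  2.23  19.88 -12.28] goal z [ 0.342 -0.007 -0.94 ]
```

Call:
send_rows:
  moves: [0.024,-0.028,0.01,0.45,4,-2.4,0.048,-0.056,0.025,0.9,8,-4.9,0.072,-0.085,0.045,1.3,12,-7.4,0.098,-0.114,0.065,1.8,16,-9.8,0.124,-0.1436,0.082,2.2,19.9,-12.3]

```text
clock: 3.17
tool_pos: [0.3783, -0.2341, 0.188]
eef_rot: [0.99, -0.021, 0.137, -0.01]
contact_force: [-0.6, 0.0, 0.4]
opening: 0.274
```

```bash
python3 - <<'E'
from t import *
# goal: contact geometry in nest frame
a=np.array([.50745,-.21214,-.01983])
goal([.40,-.213,.10],-1.14,20)
p=imaging.snapshot("top"); cv2.imwrite("pics/top1.png",p["image"][:,:,::-1])
w=imaging.snapshot("wrist"); cv2.imwrite("pics/w1.png",w["image"][:,:,::-1])
c,n=np.cos(a[2]),np.sin(a[2]); Rm=np.array([[c,-n],[n,c]])
for pic,nm in((p,"top"),(w,"wrist")):
  for q in("blank","spacer"):
    for d in imaging.silhouettes(q,pic)[:1]:
      v,u=np.nonzero(d["pixels"]); X=ray_z(pic,(u.mean(),v.mean()),.02 if nm=="top" else .02)[:2]; print(nm,q,round(d["score"],2),len(u),X.round(4),((X-a[:2])@Rm*1000).round(1))
E
```

```text
t 3.1667 pos [ 0.3783 -0.2341  0.188 ] rad 0.445 q [ 0.74  0.54 -0.26  2.34 -0.39  0.05 -0.7 ] F [-0.6  0.   0.4]
x [ 0.962 -0.045  0.271] z [ 0.272  0.014 -0.962]
move [-0.0039 -0.0197  0.0909] rotvec [-1.06  4.26 -1.53] goal z [ 0.342 -0.007 -0.94 ]
top blank 0.96 471 [ 0.4556 -0.2141] [-51.8  -3. ]
top spacer 0.73 362 [ 0.4509 -0.2949] [-54.9 -83.8]
wrist blank 0.82 1186 [ 0.4554 -0.2133] [-52.   -2.2]
wrist spacer 0.76 916 [ 0.4507 -0.2938] [-55.1 -82.8]
```

View pics/w1.png

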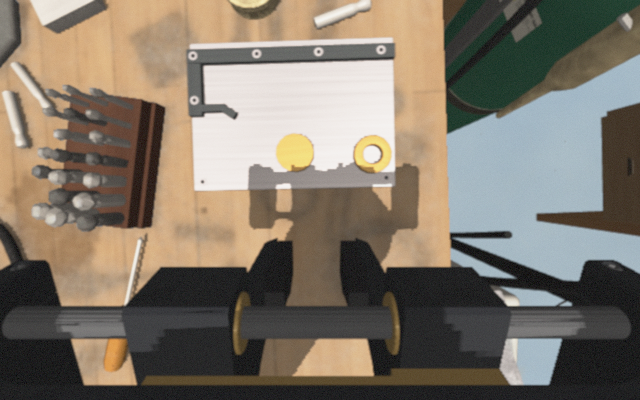

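View pics/top1.png

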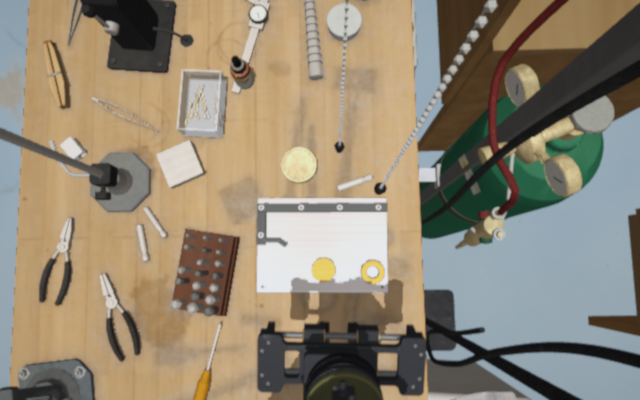

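```bash
cat >> t.py <<'E'
A=np.array([.50745,-.21214,-.01983])
def nest(x,y,z):
    c,n=np.cos(A[2]),np.sin(A[2]); return [A[0]+c*x-n*y,A[1]+n*x+c*y,z]
def innest():
    c,n=np.cos(A[2]),np.sin(A[2]); print("TCP nest mm",((p[:2]-A[:2])@np.array([[c,-n],[n,c]])*1000).round(1),"z",(p[2]*1000).round(1))
E
python3 -c "
from t import *
goal(nest(-.1,-.0024,.06),-1.14,8)"
```

```text
t 3.4667 pos [ 0.3766 -0.2404  0.1901] rad 0.447 q [ 0.74  0.53 -0.25  2.34 -0.38  0.04 -0.71] F [ 0.3 -0.2 -0.9]
x [ 0.96  -0.054  0.274] z [ 0.274  0.002 -0.962]
move [-0.0075 -0.0272  0.1336] rotvec [-0.57 -7.9  -1.95] goal z [ 0.139 -0.003 -0.99 ]
```

Call:
send_rows:
  moves: [-0.002,-0.006,0.025,-0.1,-2,-0.4,-0.004,-0.013,0.055,-0.2,-4,-0.8,-0.006,-0.02,0.085,-0.35,-6,-1.3,-0.0075,-0.0272,0.115,-0.5,-7.9,-1.95,-0.0075,-0.0272,0.1336,-0.57,-7.9,-1.95]

```text
clock: 3.88
tool_pos: [0.4207, -0.2203, 0.0771]
eef_rot: [0.998, -0.006, 0.055, -0.007]
contact_force: [0.4, 0.3, 0.7]
opening: 0.27
```

```bash
python3 -c "
from t import *
innest();goal(nest(-.1,-.0024,.035),-1.14,8)"
```

```text
t 3.8833 pos [ 0.4207 -0.2203  0.0771] rad 0.475 q [ 0.44  0.8  -0.03  2.23 -1.    0.04 -0.17] F [0.4 0.3 0.7]
x [ 0.994 -0.012  0.11 ] z [ 0.11   0.013 -0.994]
TCP nest mm [-86.5  -9.9] z 77.1
move [-0.0179 -0.007   0.0405] rotvec [-0.89  1.7   0.4 ] goal z [ 0.139 -0.003 -0.99 ]
```

```bash
python3 -c "
from t import *
innest();goal(nest(-.1,-.0024,.06),-1.14,0)"
```

```text
t 3.8833 pos [ 0.4207 -0.2203  0.0771] rad 0.475 q [ 0.44  0.8  -0.03  2.23 -1.    0.04 -0.17] F [0.4 0.3 0.7]
x [ 0.994 -0.012  0.11 ] z [ 0.11   0.013 -0.994]
TCP nest mm [-86.5  -9.9] z 77.1
move [-0.0152 -0.0074  0.0157] rotvec [-0.86 -6.3   0.46] goal z [-0. -0. -1.]
```

Call:
send_rows:
  moves: [-0.004,-0.002,0.002,-0.2,-2,0.1,-0.008,-0.004,0.005,-0.4,-4,0.2,-0.012,-0.006,0.01,-0.7,-6.3,0.4,-0.0152,-0.0074,0.0157,-0.86,-6.3,0.46,-0.0152,-0.0074,0.0157,-0.86,-6.3,0.46]

```text
clock: 4.3
tool_pos: [0.407, -0.2126, 0.0596]
eef_rot: [1.0, -0.01, -0.001, 0.001]
contact_force: [0.2, -0.7, -0.2]
opening: 0.274
```

```bash
python3 -c "
from t import *
innest();goal(nest(-.1,-.0024,.036),-1.14,0);goal(nest(-.1,-.0024,.036),-1.14,5)"
```

```text
t 4.3 pos [ 0.407  -0.2126  0.0596] rad 0.459 q [ 0.26  0.85  0.2   2.2  -0.96  0.18 -0.24] F [ 0.2 -0.7 -0.2]
x [ 1.    -0.019 -0.002] z [-0.002 -0.001 -1.   ]
TCP nest mm [-100.5   -2.4] z 59.6
move [ 0.0005 -0.0001  0.0236] rotvec [0.07 0.09 0.05] goal z [-0. -0. -1.]
move [ 0.0005 -0.0001  0.0236] rotvec [0.07 5.09 0.05] goal z [ 0.087 -0.002 -0.996]
```

Call:
send_rows:
  moves: [0,0,0.01,0,0,0,0,0,0.02,0,0,0,0.0005,0,0.0255,0,0,0,0.006,0,0.0255,0,0,0,0.014,0,0.0255,0,0,0]

```text
clock: 4.72
tool_pos: [0.4202, -0.2135, 0.0344]
eef_rot: [1.0, -0.011, -0.001, 0.0]
contact_force: [-0.2, 0.2, 0.4]
opening: 0.274
```

```bash
python3 - <<'E'
from t import *
innest();goal(nest(-.01,-.0024,.034),-1.14,0)
w=imaging.snapshot("wrist"); cv2.imwrite("pics/w2.png",w["image"][:,:,::-1])
E
```

```text
t 4.7167 pos [ 0.4202 -0.2135  0.0344] rad 0.471 q [ 0.28  0.9   0.15  2.16 -0.96  0.14 -0.26] F [-0.2  0.2  0.4]
x [ 1.    -0.022 -0.002] z [-0.002 -0.    -1.   ]
TCP nest mm [-87.2  -3.1] z 34.4
move [ 0.0772 -0.0009  0.0002] rotvec [ 0.    0.13 -0.11] goal z [-0. -0. -1.]
```

View pics/w2.png

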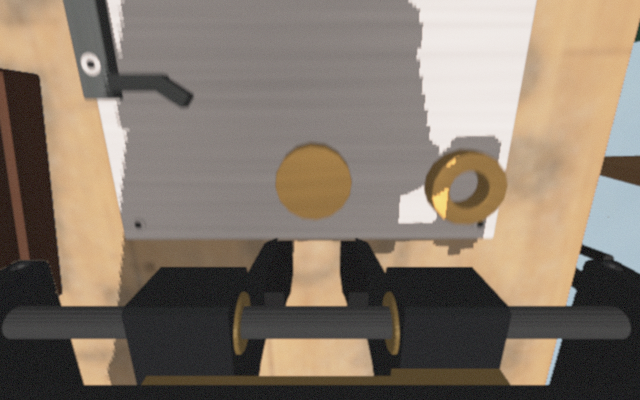

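Call:
send_rows:
  moves: [0.008,0,0,0,0,0,0.015,0,0,0,0,0,0.022,0,0,0,0,0,0.03,-0.0004,0,0,0,0,0.038,-0.0004,0,0,0,0]

```text
clock: 5.18
tool_pos: [0.462, -0.2135, 0.0349]
eef_rot: [1.0, -0.009, 0.001, 0.001]
contact_force: [-0.2, 0.5, 0.1]
opening: 0.273
```

```bash
cat > look.py <<'E'
from t import *
innest()
c,n=np.cos(A[2]),np.sin(A[2]); Rm=np.array([[c,-n],[n,c]])
k=sys.argv[1]
for nm in("top","wrist"):
  pic=imaging.snapshot(nm); cv2.imwrite(f"pics/{nm}_{k}.png",pic["image"][:,:,::-1])
  for q in("blank","spacer"):
    for d in imaging.silhouettes(q,pic)[:1]:
      v,u=np.nonzero(d["pixels"]); X=ray_z(pic,(u.mean(),v.mean()),.02)[:2]; print(nm,q,round(d["score"],2),len(u),((X-A[:2])@Rm*1000).round(1))
E
python3 look.py a
```

```text
t 5.1833 pos [ 0.462  -0.2135  0.0349] rad 0.509 q [ 0.18  0.93  0.28  2.06 -0.93  0.28 -0.33] F [-0.2  0.5  0.1]
x [ 1.    -0.019  0.001] z [ 0.001 -0.001 -1.   ]
TCP nest mm [-45.4  -2.3] z 34.9
top spacer 0.2 3763 [ 37.2 -17. ]
wrist blank 0.56 3277 [-48.1  -2.1]
wrist spacer 0.62 2489 [-45.5 -80.6]
```

View pics/wrist_a.png

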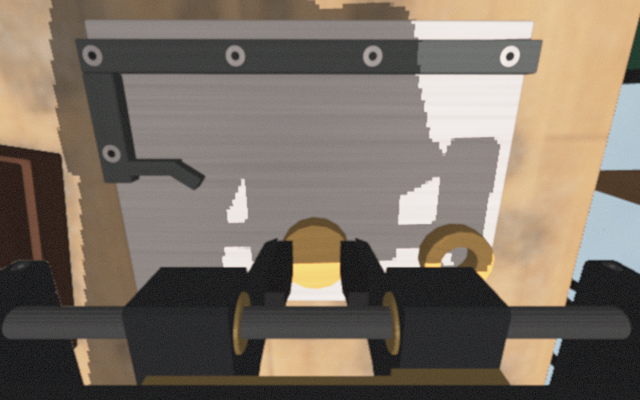

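```bash
python3 - <<'E'
from t import *
w=imaging.snapshot("wrist"); im=w["image"].copy()
th=np.linspace(0,2*np.pi,60)
def draw(cx,cy,rad,z,col):
    X=[nest(cx+rad*np.cos(t),cy+rad*np.sin(t),z) for t in th]
    cv2.polylines(im,[proj(w,X).round().astype(int).reshape(-1,1,2)],True,col,1)
draw(-.052,-.0024,.02,.020,(255,0,0)); draw(-.0545,-.083,.02,.020,(255,0,0)); draw(-.0205,-.0024,.02,.02,(0,255,0))
for sy in(1,-1):
    q=[p+M@np.array([dx,sy*dy,.025]) for dx,dy in((-.009,.012),(.009,.012),(.009,.0295),(-.009,.0295))]
    cv2.polylines(im,[proj(w,q).round().astype(int).reshape(-1,1,2)],True,(0,0,255),1)
for z in (.02,):
    print(proj(w,[nest(-.052,-.0024,z),nest(-.0205,-.0024,z),nest(.045,0,.015)]).round(1))
W=cloud(w)
for u,v in((316,230),(316,270),(270,250),(365,250),(430,250)): print((u,v),((W[v,u]).round(4)), end=" ")
cv2.imwrite("pics/wa.png",im[:,:,::-1])
E
```

```text
t 5.4833 pos [ 0.4606 -0.2137  0.0346] rad 0.508 q [ 0.18  0.93  0.28  2.06 -0.93  0.27 -0.33] F [0.3 0.5 0.7]
x [ 1.   -0.02  0.  ] z [ 0.    -0.001 -1.   ]
[[316.3 255.8]
 [316.3 202.5]
 [311.4  70.5]]
(316, 230) [ 0.4723 -0.2137  0.0228] (316, 270) [ 0.4471 -0.2132  0.0211] (270, 250) [ 0.4722 -0.1921  0.0449] (365, 250) [ 0.472  -0.2364  0.0463] (430, 250) [ 0.4583 -0.2765  0.0212]
```

View pics/wa.png

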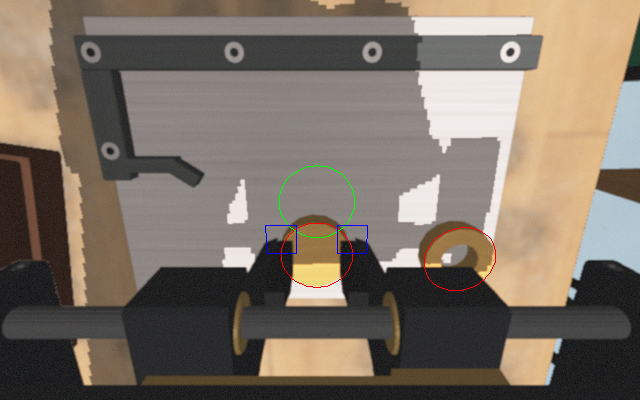

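```bash
python3 - <<'E'
from t import *
w=imaging.snapshot("wrist"); W=cloud(w); im=w["image"]
cv2.imwrite("pics/wb.png",cv2.resize(im[190:330,220:420],None,fx=4,fy=4,interpolation=cv2.INTER_CUBIC)[:,:,::-1])
L=(W-p)@M*1000
for v in range(226,300,6):
    print(v,[tuple(L[v,u].round().astype(int)) for u in (255,265,275,285,292,316,342,352,362)])
s=imaging.snapshot("scene"); cv2.imwrite("pics/sb.png",cv2.resize(s["image"][130:330,240:440],None,fx=3,fy=3,interpolation=cv2.INTER_CUBIC)[:,:,::-1])
E
```

```text
t 5.5333 pos [ 0.4606 -0.2137  0.0346] rad 0.508 q [ 0.18  0.93  0.28  2.06 -0.93  0.27 -0.33] F [ 0.8 -0.2  0.4]
x [ 1.   -0.02  0.  ] z [ 0.    -0.001 -1.   ]
226 [(np.int64(7), np.int64(-36), np.int64(28)), (np.int64(8), np.int64(-30), np.int64(27)), (np.int64(7), np.int64(-24), np.int64(28)), (np.int64(7), np.int64(-19), np.int64(28)), (np.int64(10), np.int64(-14), np.int64(21)), (np.int64(13), np.int64(0), np.int64(14)), (np.int64(8), np.int64(15), np.int64(27)), (np.int64(8), np.int64(21), np.int64(27)), (np.int64(7), np.int64(27), np.int64(28))]
232 [(np.int64(3), np.int64(-36), np.int64(28)), (np.int64(4), np.int64(-30), np.int64(28)), (np.int64(4), np.int64(-24), np.int64(28)), (np.int64(3), np.int64(-19), np.int64(28)), (np.int64(10), np.int64(-13), np.int64(13)), (np.int64(10), np.int64(0), np.int64(14)), (np.int64(7), np.int64(14), np.int64(19)), (np.int64(4), np.int64(21), np.int64(27)), (np.int64(4), np.int64(27), np.int64(28))]
238 [(np.int64(0), np.int64(-37), np.int64(28)), (np.int64(-1), np.int64(-31), np.int64(28)), (np.int64(0), np.int64(-25), np.int64(27)), (np.i
[... 3656 characters left out ...]
-15), np.int64(-43)), (np.int64(8), np.int64(-12), np.int64(-39)), (np.int64(-38), np.int64(-15), np.int64(28)), (np.int64(-38), np.int64(0), np.int64(28)), (np.int64(-38), np.int64(16), np.int64(28)), (np.int64(10), np.int64(13), np.int64(-42)), (np.int64(10), np.int64(17), np.int64(-43))]
298 [(np.int64(11), np.int64(-22), np.int64(-47)), (np.int64(7), np.int64(-19), np.int64(-42)), (np.int64(8), np.int64(-16), np.int64(-43)), (np.int64(5), np.int64(-12), np.int64(-39)), (np.int64(-42), np.int64(-15), np.int64(28)), (np.int64(-42), np.int64(0), np.int64(27)), (np.int64(-42), np.int64(16), np.int64(28)), (np.int64(6), np.int64(14), np.int64(-41)), (np.int64(7), np.int64(17), np.int64(-42))]
```

View pics/wb.png

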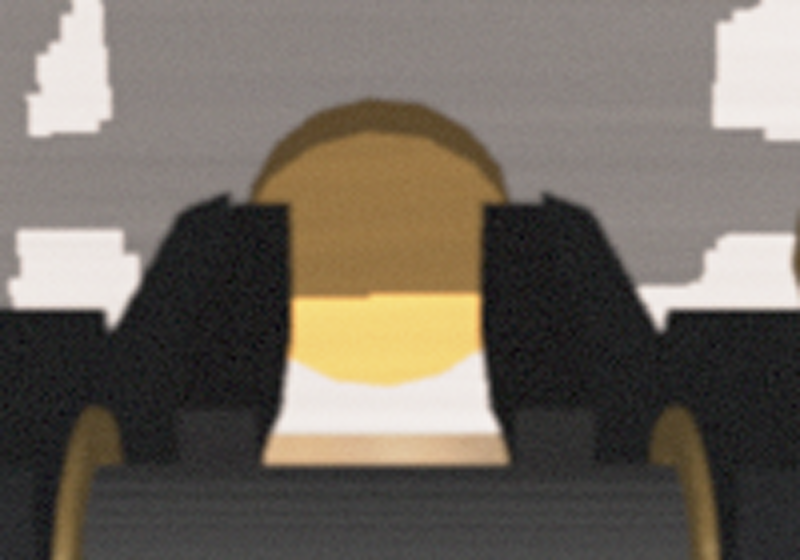

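View pics/sb.png

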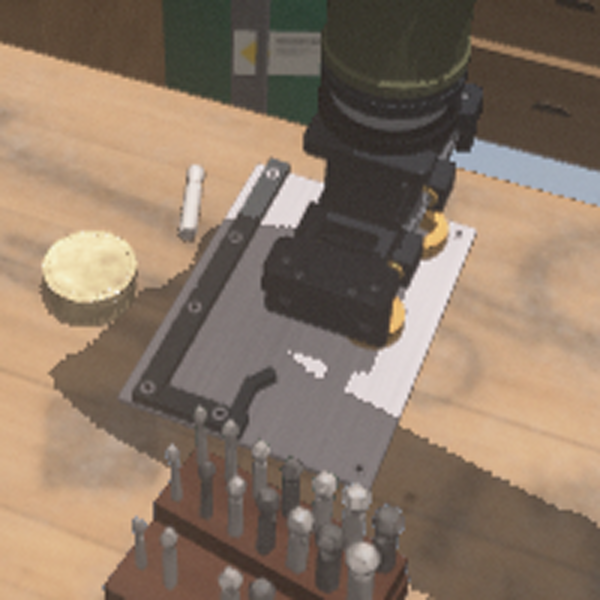

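The fingers are over the disc without touching it, so the real tips stand well short of the stated 25 mm ahead of the TCP. The wrist depth puts them at about TCP + 0–2 mm. I'll back off and measure this before going lower.

Call:
send_rows:
  moves: [-0.012,0,-0.004,0,0,0,-0.025,0,-0.004,0,0,0,-0.037,0,-0.004,0,0,0,-0.045,0,0,0,0,0,-0.05,0,0.004,0,0,0]

```text
clock: 6.05
tool_pos: [0.4093, -0.213, 0.0309]
eef_rot: [1.0, -0.011, -0.0, 0.0]
contact_force: [-0.2, -0.1, 0.1]
opening: 0.276
```

```bash
cat > tip.py <<'E'
from t import *
innest()
w=imaging.snapshot("wrist"); W=cloud(w); L=(W-p)@M*1000; ok=w["depth"]>0
for sg in(-1,1):
    m=ok&(L[...,0]>5)&(L[...,0]<14)&(L[...,1]*sg>10)&(L[...,1]*sg<30)&(W[...,2]>.014)&(L[...,2]<40)
    # only dark pixels
    m&=w["image"].max(-1)<70
    print(sg,m.sum(),np.percentile(L[m][:,2],[50,90,98,99.5]).round(1))
cv2.imwrite(f"pics/{sys.argv[1]}.png",w["image"][:,:,::-1])
for q in("blank","spacer"):
    d=imaging.silhouettes(q,w)[:1]
    for e in d:
        v,u=np.nonzero(e["pixels"]); X=ray_z(w,(u.mean(),v.mean()),.02); c,n=np.cos(A[2]),np.sin(A[2]); print(q,len(u),((X[:2]-A[:2])@np.array([[c,-n],[n,c]])*1000).round(1))
E
python3 tip.py w4
```

```text
t 6.05 pos [ 0.4093 -0.213   0.0309] rad 0.461 q [ 0.33  0.9   0.08  2.19 -0.95  0.08 -0.26] F [-0.2 -0.1  0.1]
x [ 1.    -0.021 -0.   ] z [-0.    -0.001 -1.   ]
TCP nest mm [-98.1  -2.8] z 30.9
-1 2592 [-33.1  -8.5  -0.6   1.4]
1 2534 [-33.3  -8.3  -0.5   1.8]
blank 4983 [-50.6  -1.8]
spacer 4633 [-53.3 -81. ]
```

View pics/w4.png

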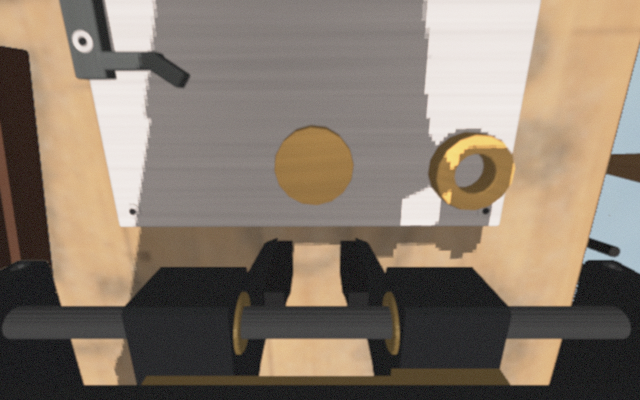

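Call:
send_rows:
  moves: [0.006,0,0,0,0,0,0.012,0,0.003,0,0,0,0.012,0,0.008,0,0,0,0.012,0,0.013,0,0,0,0.012,0,0.017,0,0,0]

```text
clock: 6.62
tool_pos: [0.4225, -0.2129, 0.0129]
eef_rot: [1.0, -0.01, -0.0, 0.0]
contact_force: [-1.3, -0.2, 0.0]
opening: 0.276
```

```bash
python3 tip.py w5
```

```text
t 6.6167 pos [ 0.4225 -0.2129  0.0129] rad 0.473 q [ 0.32  0.94  0.07  2.16 -0.95  0.07 -0.27] F [-1.3 -0.2  0. ]
x [ 1.   -0.02 -0.  ] z [-0. -0. -1.]
TCP nest mm [-84.9  -2.4] z 12.9
-1 2525 [-33.6 -10.2  -3.3  -1.6]
1 2484 [-33.8 -10.   -2.9  -1.7]
blank 5933 [-49.8  -1.6]
spacer 5582 [-52.8 -80.6]
```

View pics/w5.png

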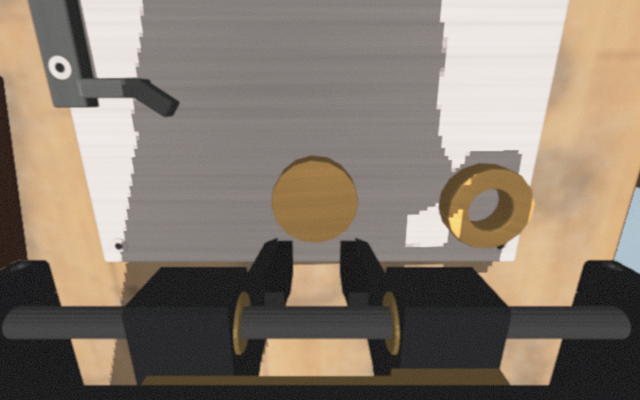

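Call:
send_rows:
  moves: [0.006,0,0,0,0,0,0.012,0,0,0,0,0,0.018,0,0,0,0,0,0.024,0,0,0,0,0,0.03,0,0,0,0,0]

```text
clock: 7.18
tool_pos: [0.4527, -0.2135, 0.0132]
eef_rot: [1.0, -0.01, -0.0, -0.0]
contact_force: [-1.2, -0.3, -0.1]
opening: 0.274
```

```bash
python3 tip.py w6
```

```text
t 7.1833 pos [ 0.4527 -0.2135  0.0132] rad 0.5 q [ 0.24  0.96  0.19  2.08 -0.94  0.19 -0.31] F [-1.2 -0.3 -0.1]
x [ 1.    -0.021 -0.001] z [-0.001  0.    -1.   ]
TCP nest mm [-54.7  -2.4] z 13.2
-1 2484 [-34.3 -11.5  -4.   -1.7]
1 2440 [-34.2 -11.   -3.7  -1.6]
blank 5735 [-27.8  -2.4]
spacer 3712 [-46.9 -81.8]
```

View pics/w6.png

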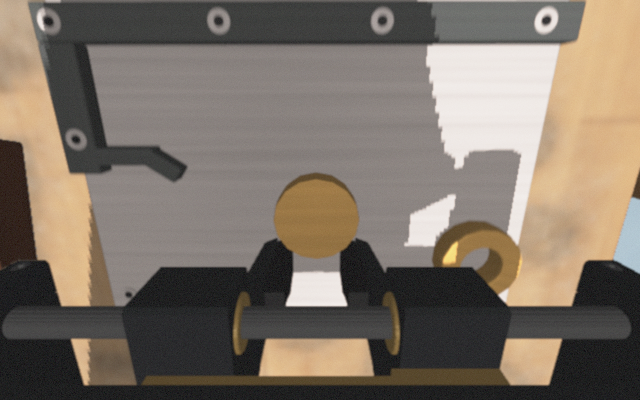

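Call:
send_rows:
  moves: [0.008,0,0,0,0,0,0.016,0,0,0,0,0,0.024,0,0,0,0,0,0.032,0,0,0,0,0,0.04,0,0.0005,0,0,0]

```text
clock: 7.75
tool_pos: [0.4924, -0.2142, 0.0127]
eef_rot: [1.0, -0.01, -0.0, -0.0]
contact_force: [-1.8, 0.4, 0.9]
opening: 0.274
```

```bash
python3 tip.py w7
```

```text
t 7.75 pos [ 0.4924 -0.2142  0.0127] rad 0.537 q [ 0.15  0.99  0.3   1.97 -0.91  0.32 -0.39] F [-1.8  0.4  0.9]
x [ 1.    -0.02  -0.001] z [-0.001  0.    -1.   ]
TCP nest mm [-15.   -2.4] z 12.7
-1 2470 [-34.3 -11.9  -4.5  -2.5]
1 2433 [-34.3 -11.6  -4.1  -2.1]
blank 5800 [11.8 -2.4]
```

View pics/w7.png

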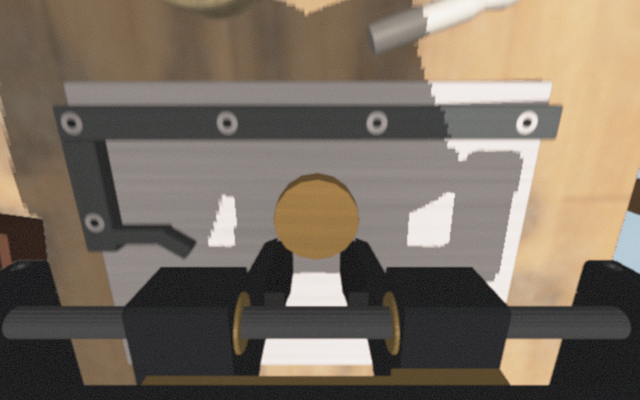

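Call:
send_rows:
  moves: [0.004,0,0,0,0,0,0.008,0,0,0,0,0,0.011,0,0,0,0,0,0.0125,0,0,0,0,0,0.014,0,0,0,0,0]

```text
clock: 8.32
tool_pos: [0.5073, -0.2145, 0.0125]
eef_rot: [1.0, -0.01, 0.0, 0.0]
contact_force: [-0.7, 0.5, 0.1]
opening: 0.277
```

```bash
python3 tip.py w8
```

```text
t 8.3167 pos [ 0.5073 -0.2145  0.0125] rad 0.551 q [ 0.13  1.    0.33  1.94 -0.9   0.36 -0.42] F [-0.7  0.5  0.1]
x [ 1.    -0.019  0.   ] z [ 0. -0. -1.]
TCP nest mm [-0.1 -2.4] z 12.5
-1 2473 [-34.5 -11.7  -4.8  -2.1]
1 2408 [-34.3 -11.4  -4.3  -2. ]
blank 5718 [26.7 -2.3]
```

View pics/w8.png

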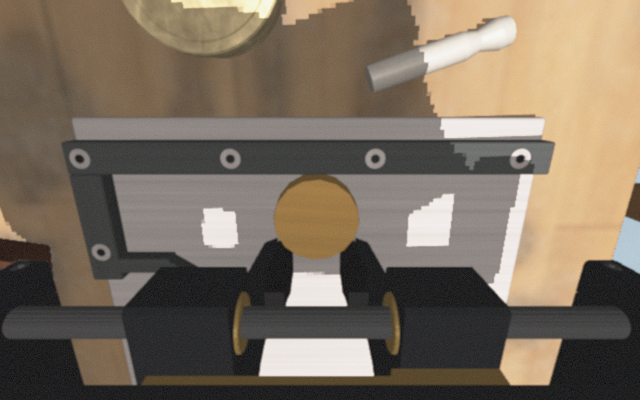

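Call:
send_rows:
  moves: [0.001,0,0,0,0,0,0.002,0,0,0,0,0,0.003,0,0,0,0,0,0.003,0,0,0,0,0,0.003,0,0,0,0,0]

```text
clock: 8.88
tool_pos: [0.5089, -0.2145, 0.0124]
eef_rot: [1.0, -0.01, -0.001, 0.0]
contact_force: [-5.7, 0.7, 1.7]
opening: 0.273
```

```bash
python3 -c "
from t import *
innest();goal(nest(-.015,-.0024,.016),-1.14,5);goal(nest(-.015,-.040,.016),-3,10);goal(nest(-.015,-.062,.016),-5.1,12)"
```

```text
t 8.8833 pos [ 0.5089 -0.2145  0.0124] rad 0.552 q [ 0.12  1.    0.34  1.93 -0.9   0.37 -0.42] F [-5.7  0.7  1.7]
x [ 1.    -0.02  -0.002] z [-0.002 -0.    -1.   ]
TCP nest mm [ 1.5 -2.3] z 12.4
move [-0.0165  0.0001 -0.0036] rotvec [0.01 5.09 0.01] goal z [ 0.087 -0.002 -0.996]
move [-0.0165  0.0377 -0.0036] rotvec [-0.15 10.09  1.86] goal z [ 0.173 -0.009 -0.985]
move [-0.0165  0.0597 -0.0036] rotvec [-0.4  12.09  3.95] goal z [ 0.207 -0.018 -0.978]
```

Call:
send_rows:
  moves: [-0.008,0,0,0,0,0,-0.017,0,-0.004,0,4,0,-0.017,0.012,-0.004,0,7,1,-0.017,0.035,-0.004,-0.15,10,1.9,-0.017,0.06,-0.004,-0.4,12,3.9]

```text
clock: 9.3
tool_pos: [0.5006, -0.2807, 0.0258]
eef_rot: [0.995, -0.042, 0.096, -0.002]
contact_force: [1.1, -0.9, -0.0]
opening: 0.28
```

```bash
python3 -c "
from t import *
innest();goal(nest(.022,-.062,.016),-5.1,18)"; python3 look.py c
```

```text
t 9.3 pos [ 0.5006 -0.2807  0.0258] rad 0.574 q [ 0.52  0.93 -0.06  2.01 -1.    0.04 -0.18] F [ 1.1 -0.9 -0. ]
x [ 0.978 -0.084  0.19 ] z [ 0.19  -0.004 -0.982]
TCP nest mm [ -5.5 -68.7] z 25.8
move [ 0.0247 -0.0083  0.0149] rotvec [-0.77  7.04  0.12] goal z [ 0.308 -0.027 -0.951]
t 9.3 pos [ 0.5006 -0.2807  0.0258] rad 0.574 q [ 0.52  0.93 -0.06  2.01 -1.    0.04 -0.18] F [ 1.1 -0.9 -0. ]
x [ 0.978 -0.084  0.19 ] z [ 0.19  -0.004 -0.982]
TCP nest mm [ -5.5 -68.7] z 25.8
top blank 0.82 258 [31.9 -5.5]
wrist blank 0.77 4899 [26.5 -3.9]
wrist spacer 0.9 1948 [-60.8 -81.3]
```

View pics/top_c.png

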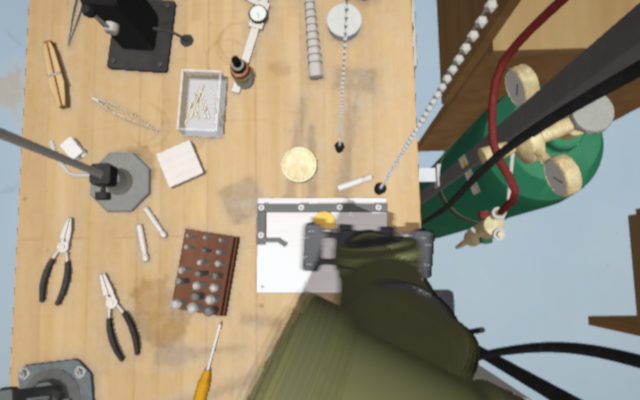

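View pics/wrist_c.png

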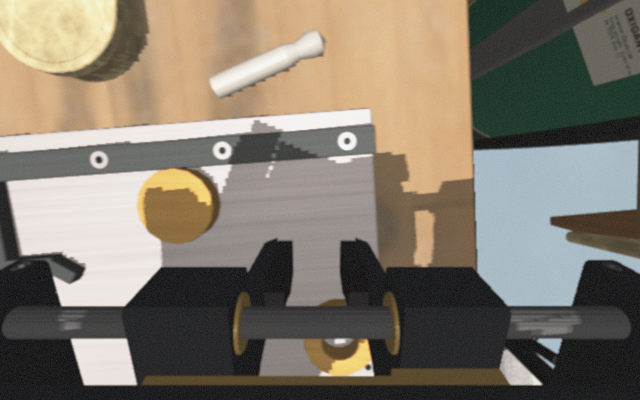

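```bash
python3 - <<'E'
from t import *
t=imaging.snapshot("top"); C=cloud(t); ok=(t["depth"]>0)
v,u=np.mgrid[:400,:640]
arm=C[ok&(v>215)&(u>300)&(u<480)&(C[...,2]>.1)]
for w in([.54,-.28,.33],[.607,-.241,.225]):
    for z0 in(.1,.15,.2,.25,.3,.35,.4,.45):
        k=arm[(arm[:,2]>z0)&(arm[:,2]<z0+.05)]
        if len(k): i=np.argmin(np.hypot(k[:,0]-w[0],k[:,1]-w[1])); print(w,z0.__round__(2),len(k),"min",np.hypot(k[:,0]-w[0],k[:,1]-w[1]).min().round(3),k[i].round(3),"xmax",k[:,0].max().round(3))
goal(nest(.022,-.062,.016),-4,8)
E
```

```text
t 9.6 pos [ 0.5004 -0.2799  0.0249] rad 0.573 q [ 0.51  0.94 -0.06  2.01 -1.    0.04 -0.18] F [ 0.4  0.1 -0.1]
x [ 0.979 -0.085  0.187] z [ 0.187 -0.005 -0.982]
[0.54, -0.28, 0.33] 0.1 2199 min 0.024 [ 0.523 -0.263  0.101] xmax 0.529
[0.54, -0.28, 0.33] 0.15 344 min 0.031 [ 0.509 -0.279  0.185] xmax 0.525
[0.54, -0.28, 0.33] 0.2 175 min 0.036 [ 0.504 -0.277  0.21 ] xmax 0.505
[0.54, -0.28, 0.33] 0.25 38 min 0.044 [ 0.497 -0.292  0.254] xmax 0.5
[0.54, -0.28, 0.33] 0.3 244 min 0.049 [ 0.491 -0.284  0.324] xmax 0.491
[0.54, -0.28, 0.33] 0.35 1014 min 0.055 [ 0.485 -0.28   0.35 ] xmax 0.487
[0.54, -0.28, 0.33] 0.4 1432 min 0.067 [ 0.473 -0.282  0.402] xmax 0.475
[0.54, -0.28, 0.33] 0.45 1083 min 0.078 [ 0.462 -0.278  0.451] xmax 0.462
[0.607, -0.241, 0.225] 0.1 2199 min 0.082 [ 0.525 -0.243  0.101] xmax 0.529
[0.607, -0.241, 0.225] 0.15 344 min 0.097 [ 0.51  -0.246  0.176] xmax 0.525
[0.607, -0.241, 0.225] 0.2 175 min 0.108 [ 0.503 -0.27   0.209] xmax 0.505
[0.607, -0.241, 0.225] 0.25 38 min 0.117 [ 0.493 -0.269  0.253] xmax 0.5
[0.607, -0.241, 0.225] 0.3 244 min 0.12 [ 0.488 -0.259  0.324] xmax 0.491
[0.607, -0.241, 0.225] 0.35 1014 min 0.125 [ 0.483 -0.255  0.351] xmax 0.487
[0.607, -0.241, 0.225] 0.4 1432 min 0.137 [ 0.471 -0.259  0.4  ] xmax 0.475
[0.607, -0.241, 0.225] 0.45 1083 min 0.148 [ 0.462 -0.269  0.451] xmax 0.462
move [ 0.0251 -0.0076  0.0139] rotvec [-0.47 -2.79 -0.93] goal z [ 0.139 -0.01  -0.99 ]
```

```bash
python3 - <<'E'
from t import *
goal(nest(.018,-.060,.017),-4,13)
E
```

```text
t 9.65 pos [ 0.5005 -0.2794  0.0248] rad 0.573 q [ 0.51  0.94 -0.06  2.01 -1.    0.04 -0.18] F [ 0.7 -0.3 -0.1]
x [ 0.979 -0.084  0.187] z [ 0.187 -0.005 -0.982]
move [ 0.0212 -0.0088  0.012 ] rotvec [-0.45  2.23 -0.91] goal z [ 0.224 -0.016 -0.974]
```

Call:
send_rows:
  moves: [0.005,-0.003,0.001,-0.1,0.5,-0.2,0.01,-0.006,0.003,-0.2,1,-0.4,0.016,-0.009,0.006,-0.3,1.5,-0.7,0.021,-0.009,0.009,-0.45,2.2,-0.9,0.021,-0.009,0.012,-0.45,2.2,-0.9]

```text
clock: 10.07
tool_pos: [0.5312, -0.2753, 0.0216]
eef_rot: [0.994, -0.033, 0.109, 0.001]
contact_force: [-0.3, -0.3, -0.6]
opening: 0.275
```

```bash
python3 - <<'E'
from t import *
innest();goal(nest(.019,-.050,.0155),-4,12)
w=imaging.snapshot("wrist"); cv2.imwrite("pics/w9.png",w["image"][:,:,::-1])
E
```

```text
t 10.0667 pos [ 0.5312 -0.2753  0.0216] rad 0.598 q [ 0.48  0.95 -0.06  1.97 -1.    0.04 -0.19] F [-0.3 -0.3 -0.6]
x [ 0.974 -0.066  0.216] z [ 0.216 -0.009 -0.976]
TCP nest mm [ 25.  -62.7] z 21.6
move [-0.0077 -0.0123  0.0046] rotvec [-0.33 -0.46  0.11] goal z [ 0.207 -0.015 -0.978]
```

View pics/w9.png

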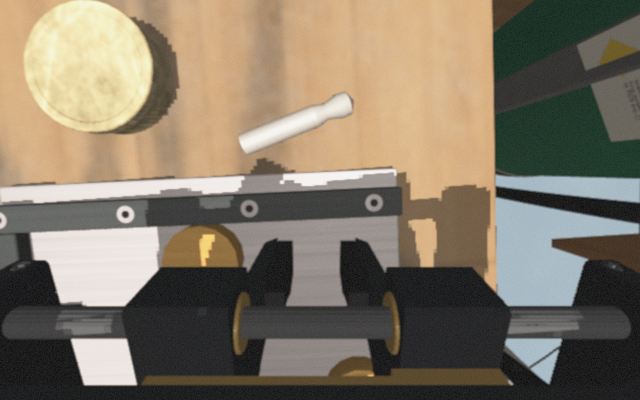

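```bash
python3 - <<'E'
from t import *
innest();goal(nest(.019,-.052,.016),-4,10)
E
```

```text
t 10.1167 pos [ 0.5303 -0.2756  0.0209] rad 0.598 q [ 0.48  0.95 -0.06  1.97 -1.    0.04 -0.19] F [ 0.2 -1.1  0.1]
x [ 0.974 -0.067  0.214] z [ 0.214 -0.009 -0.977]
TCP nest mm [ 24.1 -63. ] z 20.9
move [-0.0065 -0.0107  0.0036] rotvec [-0.33 -2.37  0.06] goal z [ 0.173 -0.012 -0.985]
```

Call:
send_rows:
  moves: [-0.003,-0.002,0.001,-0.1,-0.8,0,-0.0065,-0.004,0.002,-0.2,-1.6,0,-0.0065,-0.006,0.0036,-0.33,-2.4,0.06,-0.0065,-0.0085,0.0036,-0.33,-2.4,0.06,-0.0065,-0.0107,0.0036,-0.33,-2.4,0.06]

```text
clock: 10.53
tool_pos: [0.5255, -0.2643, 0.0159]
eef_rot: [0.996, -0.035, 0.087, 0.003]
contact_force: [-0.5, -0.2, 0.5]
opening: 0.276
```

```bash
python3 - <<'E'
from t import *
innest();goal(nest(.019,-.042,.0155),-4,8)
t=imaging.snapshot("top"); C=cloud(t); ok=(t["depth"]>0); cv2.imwrite("pics/t9.png",t["image"][:,:,::-1])
v,u=np.mgrid[:400,:640]
arm=C[ok&(v>195)&(u>300)&(u<480)&(C[...,2]>.2)]
for z0 in(.2,.25,.3,.35,.4,.45):
        k=arm[(arm[:,2]>z0)&(arm[:,2]<z0+.05)]
        if len(k): d=np.hypot(k[:,0]-.54,k[:,1]+.28);i=d.argmin(); print(z0,d[i].round(3),k[i].round(3))
E
```

```text
t 10.5333 pos [ 0.5255 -0.2643  0.0159] rad 0.588 q [ 0.41  0.96  0.02  1.97 -1.    0.09 -0.23] F [-0.5 -0.2  0.5]
x [ 0.983 -0.068  0.173] z [ 0.173 -0.013 -0.985]
TCP nest mm [ 19.1 -51.8] z 15.9
move [-0.0006 -0.0098  0.0003] rotvec [ 0.03 -1.96  0.03] goal z [ 0.139 -0.01  -0.99 ]
0.2 0.02 [ 0.531 -0.262  0.205]
0.25 0.01 [ 0.53  -0.282  0.258]
0.3 0.019 [ 0.521 -0.279  0.324]
0.35 0.023 [ 0.517 -0.281  0.352]
0.4 0.034 [ 0.506 -0.281  0.4  ]
0.45 0.055 [ 0.488 -0.262  0.45 ]
```

View pics/t9.png

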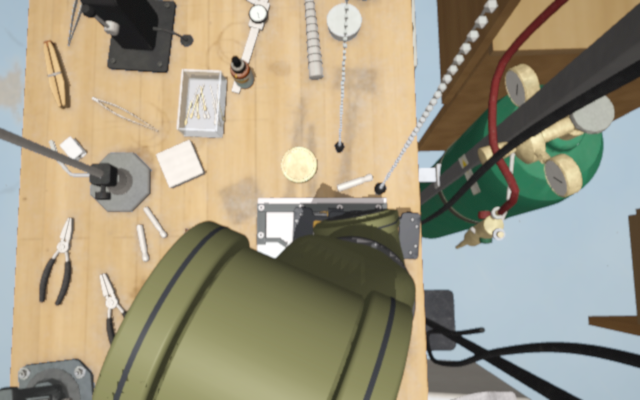

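```bash
python3 - <<'E'
from t import *
for y in(-.042,-.032,-.022): goal(nest(.0185,y,.0155),-4,10)
E
```

```text
t 10.5833 pos [ 0.5254 -0.2637  0.0159] rad 0.588 q [ 0.41  0.96  0.02  1.97 -1.    0.09 -0.23] F [-0.1  0.1 -0.2]
x [ 0.983 -0.068  0.173] z [ 0.173 -0.011 -0.985]
move [-0.001  -0.0091  0.0002] rotvec [-0.04  0.04  0.04] goal z [ 0.173 -0.012 -0.985]
move [-0.0014 -0.0191  0.0002] rotvec [-0.04  0.04  0.04] goal z [ 0.173 -0.012 -0.985]
move [-0.0019 -0.0291  0.0001] rotvec [-0.04  0.04  0.04] goal z [ 0.173 -0.012 -0.985]
```

Call:
send_rows:
  moves: [-0.0005,-0.004,0,0,0,0,-0.001,-0.009,0,0,0,0,-0.0012,-0.014,0,0,0,0,-0.0014,-0.019,0,0,0,0,-0.0016,-0.024,0,0,0,0]

```text
clock: 11.0
tool_pos: [0.5254, -0.2394, 0.0158]
eef_rot: [0.996, -0.035, 0.087, 0.003]
contact_force: [0.1, -4.1, 0.2]
opening: 0.272
```

```bash
python3 tip.py w10; python3 - <<'E'
from t import *
for y in(-.010,.00,.01): goal(nest(.0185,y,.0155),-4,10)
E
```

```text
t 11.0 pos [ 0.5254 -0.2394  0.0158] rad 0.577 q [ 0.39  0.95 -0.02  2.   -1.    0.04 -0.26] F [ 0.1 -4.1  0.2]
x [ 0.983 -0.068  0.173] z [ 0.172 -0.011 -0.985]
TCP nest mm [ 18.5 -26.9] z 15.8
-1 2601 [-33.1  -8.5  -0.3   1.9]
1 2540 [-33.2  -8.3  -0.6   1.6]
blank 3637 [32.2 17.4]
t 11.15 pos [ 0.5257 -0.2386  0.0157] rad 0.577 q [ 0.39  0.95 -0.02  2.   -1.    0.04 -0.26] F [ 0.5 -0.3 -0.1]
x [ 0.983 -0.067  0.173] z [ 0.172 -0.01  -0.985]
move [-0.0011 -0.0161  0.    ] rotvec [-0.12  0.06  0.1 ] goal z [ 0.173 -0.012 -0.985]
move [-0.0015 -0.026  -0.    ] rotvec [-0.12  0.06  0.1 ] goal z [ 0.173 -0.012 -0.985]
move [-0.002  -0.036  -0.0001] rotvec [-0.12  0.06  0.1 ] goal z [ 0.173 -0.012 -0.985]
```

View pics/w10.png

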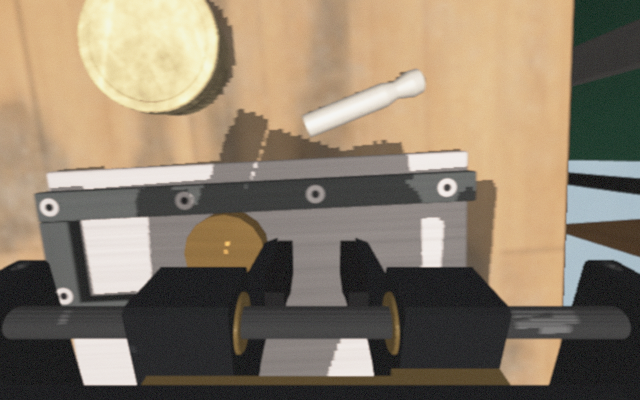

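```bash
python3 - <<'E'
from t import *
for y in(-.018,-.009,.00,.008): goal(nest(.019,y,.0152),-4,6)
E
```

```text
t 11.15 pos [ 0.5257 -0.2386  0.0157] rad 0.577 q [ 0.39  0.95 -0.02  2.   -1.    0.04 -0.26] F [ 0.5 -0.3 -0.1]
x [ 0.983 -0.067  0.173] z [ 0.172 -0.01  -0.985]
move [-0.0002 -0.0081  0.0005] rotvec [-0.12 -3.94  0.1 ] goal z [ 0.104 -0.007 -0.995]
move [-0.0007 -0.0171  0.0004] rotvec [-0.12 -3.94  0.1 ] goal z [ 0.104 -0.007 -0.995]
move [-0.0011 -0.0261  0.0004] rotvec [-0.12 -3.94  0.1 ] goal z [ 0.104 -0.007 -0.995]
move [-0.0015 -0.0341  0.0003] rotvec [-0.12 -3.94  0.1 ] goal z [ 0.104 -0.007 -0.995]
```

Call:
send_rows:
  moves: [0,-0.003,0.0004,0,-1,0,-0.0003,-0.0085,0.0004,0,-2,0,-0.0006,-0.0145,0.0004,0,-3,0,-0.0009,-0.02,0.0004,0,-4,0,-0.0011,-0.026,0.0004,0,-4,0]

```text
clock: 11.57
tool_pos: [0.5275, -0.2128, 0.0153]
eef_rot: [0.998, -0.033, 0.052, 0.002]
contact_force: [0.3, -1.3, 2.4]
opening: 0.274
```

```bash
python3 tip.py w11; python3 - <<'E'
from t import *
for y in(.006,.012,.018,.024): goal(nest(.019,y,.0152),-4,6)
E
```

```text
t 11.5667 pos [ 0.5275 -0.2128  0.0153] rad 0.569 q [ 0.22  0.97  0.17  1.97 -0.99  0.19 -0.36] F [ 0.3 -1.3  2.4]
x [ 0.992 -0.066  0.104] z [ 0.104 -0.008 -0.995]
TCP nest mm [20.1 -0.2] z 15.3
-1 2593 [-33.2  -8.7  -0.7   1.1]
1 2536 [-33.1  -8.3  -0.7   1.4]
blank 3331 [33.2 43.8]
spacer 49928 [38.9 -3. ]
t 11.7167 pos [ 0.5264 -0.2117  0.0151] rad 0.567 q [ 0.22  0.97  0.16  1.97 -0.99  0.19 -0.35] F [-0.5  0.1  0.5]
x [ 0.992 -0.066  0.103] z [ 0.103 -0.004 -0.995]
move [-0.0002 -0.0052 -0.0002] rotvec [-0.17  0.06  0.17] goal z [ 0.104 -0.007 -0.995]
move [-0.0005 -0.0112 -0.0002] rotvec [-0.17  0.06  0.17] goal z [ 0.104 -0.007 -0.995]
move [-0.0007 -0.0172 -0.0002] rotvec [-0.17  0.06  0.17] goal z [ 0.104 -0.007 -0.995]
move [-0.001  -0.0232 -0.0002] rotvec [-0.17  0.06  0.17] goal z [ 0.104 -0.007 -0.995]
```

View pics/w11.png

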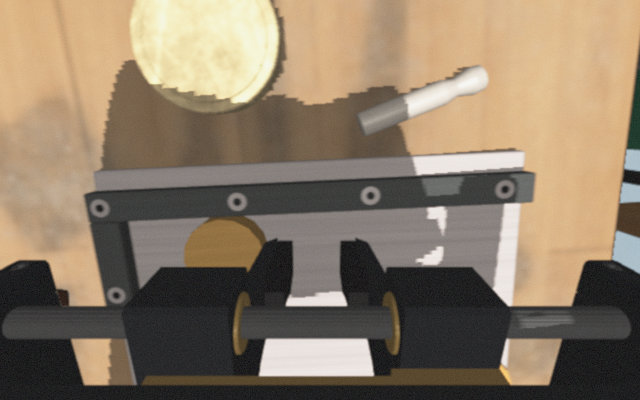

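Call:
send_rows:
  moves: [-0.0001,-0.005,0,0,0,0,-0.0002,-0.01,0,0,0,0,-0.0004,-0.015,0,0,0,0,-0.0006,-0.02,0,0,0,0,-0.0008,-0.0245,0,0,0,0]

```text
clock: 12.13
tool_pos: [0.5271, -0.1866, 0.0151]
eef_rot: [0.998, -0.033, 0.052, 0.0]
contact_force: [-0.6, -1.1, 0.3]
opening: 0.271
```

```bash
python3 tip.py w12
```

```text
t 12.1333 pos [ 0.5271 -0.1866  0.0151] rad 0.559 q [ 0.2   0.96  0.13  2.   -0.99  0.15 -0.39] F [-0.6 -1.1  0.3]
x [ 0.992 -0.067  0.103] z [ 0.103 -0.004 -0.995]
TCP nest mm [19.2 25.9] z 15.1
-1 2586 [-33.   -8.5  -1.1   1.1]
1 2552 [-33.3  -8.6  -0.5   1.3]
blank 51296 [37.6 -7.3]
spacer 1856 [-41.  -82.6]
```

View pics/w12.png

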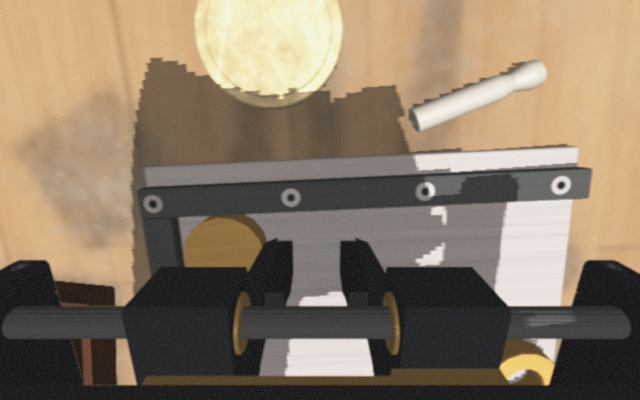

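Call:
send_rows:
  moves: [-0.0001,-0.0012,0,0,0,0,-0.0001,-0.0024,0,0,0,0,-0.0002,-0.0036,0,0,0,0,-0.0002,-0.0045,0,0,0,0,-0.0002,-0.0045,0,0,0,0]

```text
clock: 12.7
tool_pos: [0.5274, -0.1815, 0.015]
eef_rot: [0.998, -0.033, 0.052, -0.0]
contact_force: [0.2, -0.5, -0.4]
opening: 0.272
```

Call:
send_rows:
  moves: [-0.0001,-0.0012,0,0,0,0,-0.0001,-0.0024,0,0,0,0,-0.0002,-0.003,0,0,0,0,-0.0002,-0.003,0,0,0,0,-0.0002,-0.003,0,0,0,0]

```text
clock: 13.12
tool_pos: [0.5274, -0.1808, 0.0152]
eef_rot: [0.998, -0.034, 0.052, 0.002]
contact_force: [0.3, -5.8, -0.3]
opening: 0.274
```

```bash
python3 tip.py w13
```

```text
t 13.1167 pos [ 0.5274 -0.1808  0.0152] rad 0.558 q [ 0.19  0.96  0.12  2.01 -0.99  0.14 -0.41] F [ 0.3 -5.8 -0.3]
x [ 0.992 -0.067  0.104] z [ 0.104 -0.007 -0.995]
TCP nest mm [19.3 31.7] z 15.2
-1 2573 [-33.2  -8.7  -1.2   0.9]
1 2532 [-32.9  -8.4  -0.5   1.4]
blank 3539 [33. 76.]
spacer 1982 [-40.4 -77.7]
```

View pics/w13.png

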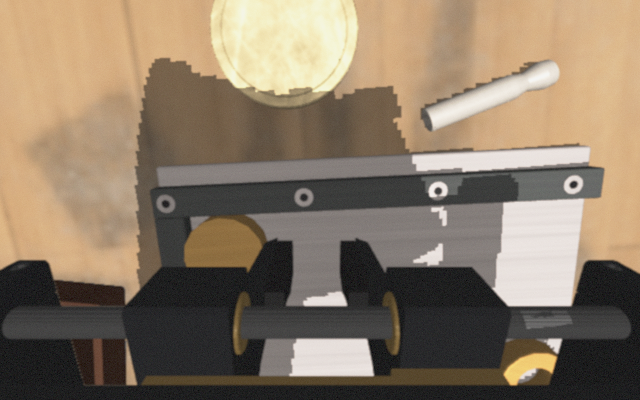

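Call:
send_rows:
  moves: [0.0005,-0.002,0,0,0,0,0.0015,-0.003,0,0,0,0,0.002,-0.003,0,0,0,0,0.002,-0.003,0,0,0,0,0.002,-0.003,0,0,0,0]

```text
clock: 13.68
tool_pos: [0.5277, -0.1807, 0.0153]
eef_rot: [0.998, -0.035, 0.051, 0.004]
contact_force: [-3.8, -6.9, 1.4]
opening: 0.276
```

Call:
send_rows:
  moves: [0,0.003,0,0,0,0,0,0.008,0,0,0,0,-0.001,0.014,0,0,0,0,-0.002,0.018,-0.01,0,0,0,-0.003,0.018,-0.03,0,0,0]

```text
clock: 14.1
tool_pos: [0.5195, -0.1986, 0.0442]
eef_rot: [0.998, -0.036, 0.05, 0.003]
contact_force: [0.3, -0.3, 1.3]
opening: 0.274
```

Call:
send_rows:
  moves: [-0.02,0,-0.01,0,0,0,-0.045,0,-0.02,0,0,0,-0.07,0,-0.03,0,0,0,-0.1,0,-0.04,0,-3,0,-0.12,0,-0.05,0,-6,0]

```text
clock: 14.52
tool_pos: [0.3914, -0.1888, 0.0831]
eef_rot: [0.999, -0.038, -0.004, -0.002]
contact_force: [-0.3, -0.3, -0.4]
opening: 0.273
```

```bash
python3 look.py d
```

```text
t 14.5167 pos [ 0.3914 -0.1888  0.0831] rad 0.435 q [ 0.21  0.8   0.22  2.25 -0.96  0.19 -0.33] F [-0.3 -0.3 -0.4]
x [ 0.997 -0.076 -0.009] z [-0.008  0.003 -1.   ]
TCP nest mm [-116.5   21.1] z 83.1
top blank 0.81 434 [25.3 75.3]
top spacer 0.68 378 [-55.2 -83.7]
wrist blank 0.67 2179 [15.8 75.4]
wrist spacer 0.85 2939 [-54.1 -81. ]
```

View pics/wrist_d.png

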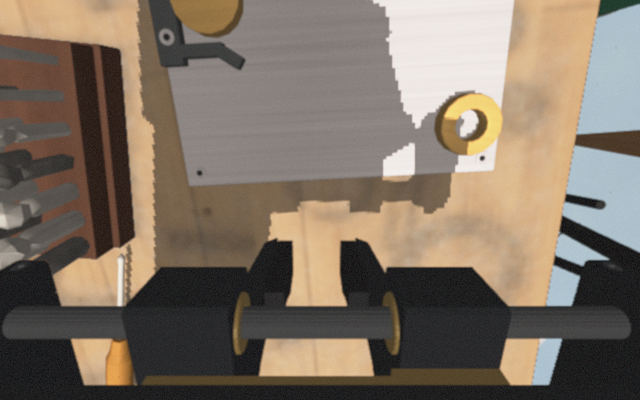

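View pics/top_d.png

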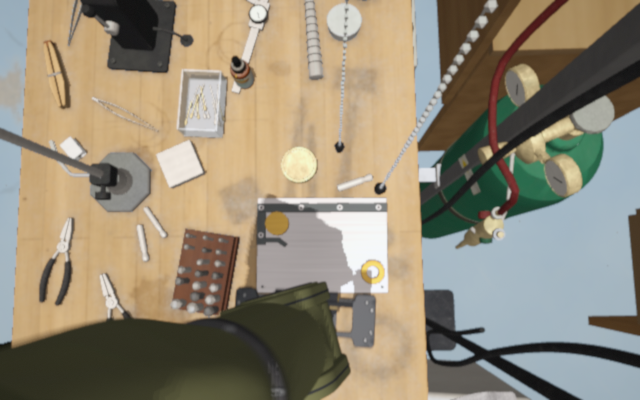

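```bash
python3 - <<'E'
from t import *
p=imaging.snapshot("top"); im=p["image"]
cv2.imwrite("pics/fin.png",cv2.resize(im[150:310,230:410],None,fx=4,fy=4,interpolation=cv2.INTER_CUBIC)[:,:,::-1])
for q in("tin","punch"):
    d=imaging.silhouettes(q,p)
    if d: v,u=np.nonzero(d[0]["pixels"]); print(q,u.mean().round(1),v.mean().round(1))
E
```

```text
t 14.8167 pos [ 0.3972 -0.1893  0.0818] rad 0.44 q [ 0.21  0.8   0.21  2.25 -0.96  0.18 -0.33] F [ 0.7 -1.   0.1]
x [ 0.998 -0.07  -0.002] z [-0.002 -0.002 -1.   ]
tin 298.6 164.8
punch 354.2 181.6
```

View pics/fin.png

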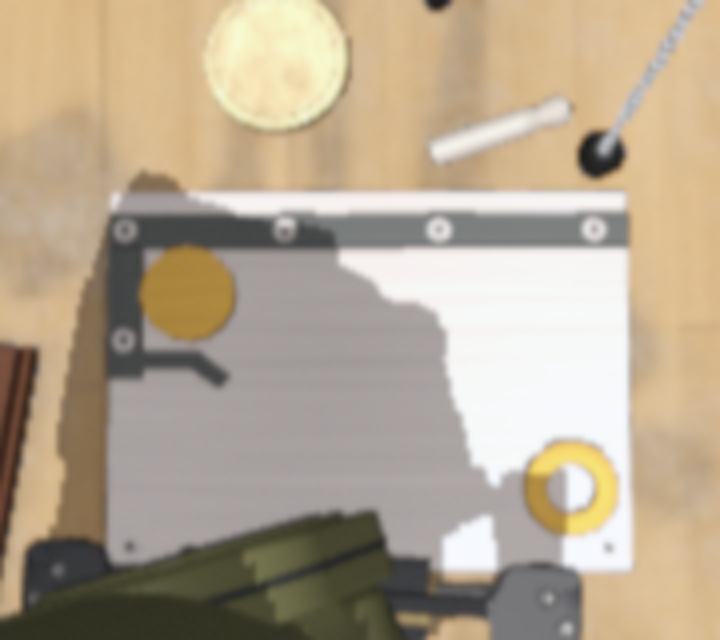

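The disc sits in the corner, touching both the rail and the end stop. The ring, tin and punch show where they were at the start, and the gripper is clear of everything.

```bash
python3 -c "
from plant import r
print(r.finish_job(), r.get_state()['clock'])"
```

```text
the job is handed in; nothing more can be done
the job is handed in; nothing more can be done
```

The disc is home in the corner pocket, against both the rail and the end stop, and the job is handed in at about 15 s of the 45 s allowed. I pushed it straight across with both fingertips until it met the rail, at about 6 N. Then I slid it along the rail with the outer side of one finger until it met the end stop, at about 6–7 N, and backed the gripper off.

**Final checks:**
- **Disc:** the last top-camera measurement put it at nest (25.3, 75.3) mm, against a target of (25, 75). In the picture it touches both bars. It was only ever pushed, never gripped.
- **Other parts:** the ring, tin and punch were unmoved to within about 1 mm or 1 pixel.
- **Forces:** the highest contact reading at the end of a move was about 8 N.

**Disagreements and close calls:**
- **Fingertips:** they actually reach only 0–2 mm past the TCP, not the 25 mm stated. My first pass therefore went over the disc without touching it; I noticed, backed off and redid it lower.
- **Wrist camera:** it reads a few mm off in x when the disc is partly hidden or at the picture edge. Its last reading put the disc at x = 15.8 mm, cut off at the edge, so I relied on the top camera and the contact forces.
- **Hanging chain:** during the slide the arm passed roughly 10–20 mm from one of the hanging chains. No contact force showed at that point.

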